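# Load a mounted print into the board cutter

## Task

Get this mounted print ready for trimming on the board cutter: with the cutting bar still raised, slide the board along the bed until it butts squarely against both the squaring fence and the margin guide, feeling for contact so that you do not shift the guide from its set margin. Then push the cutting bar right down onto the board and leave it down, with the board still butted up. Leave the other things where they are.

Things in the scene. Friction and masses are not known exactly. Their poses are not given: they have to be found in the camera images.
- cutter: Board cutter fixed to the table: grey base 560 mm (its x) by 440 mm (its y), z up; origin at the centre of its underside, on the table. The flat bed on which the board slides is 24 mm above the origin.
- fence (a point): Point on the stop face of the squaring fence, at bed level, cutter x = -170, y = -65 mm; axes as the cutter's. The fence is a low aluminium strip along y at the robot's end of the bed, 15 mm high; its face looks to +x (away from the robot) and runs from cutter y = -215 to +85 mm.
- board: Print mounted on a white rigid board, 150 mm (its x) by 200 mm (its y), 13 mm thick, about 0.2 kg, loose on the bed and a little out of square; origin at the centre of its underside. Its 200 mm edge on the -x side goes against the fence, its 150 mm edge on the +y side against the margin guide. Sliding it takes about 1 N.
- guide (a joint): Position of the margin guide on its rods, m; grows as it moves to the cutter's +y (0 to 0.045); its face is at cutter y = 90 mm + this value. Set already and held by friction only: a push of about 20 N shifts it.
- guide_face (a point): Point on the guide's stop face, at cutter x = 0, 7 mm above the bed; axes as the cutter's. The guide is a long aluminium strip along x, a black block with red knob at each end; its face looks to -y (to the board), stands 15 mm above the bed, from x = -227 to +203 mm. It lies beyond the raised cutting bar: the board passes under the bar to reach it.
- bar (a joint): Angle of the cutting bar, rad: 0 = lying flat on a 13 mm board on the bed, grows as the free edge is raised. The hinge is stiff and the bar stays at any angle where it is left; pushing the tab down takes about 1 to 4 N until the bar meets the board.
- bar_hinge (a point): Middle of the bar's hinge line, which runs along the cutter's x at cutter y = +200 mm, 43 mm above the table. The bar is an aluminium strip 500 mm long on two end arms, covering 140 to 200 mm from the hinge line, with an 18 mm high rib on top and a black cutting head with a red knob parked at its far end.
- bar_tab (a point): Point to press on the top face of the bar's black lift tab (100 mm along x, 34 mm across, 12 mm thick, sticking out 20 mm from the bar's free edge), at cutter x = -50 mm; with the bar at 0 it is 210 mm to the -y side of the hinge line and 12 mm above it. It turns with the bar: its z is the normal of the tab's top, its y points to the hinge.
- tape: Roll of masking tape, 100 mm across, 25 mm high, on the far right of the cutter's bed; origin at the centre of its underside.
- tub: White paint tub, 90 mm across, 100 mm high, left of the cutter; origin at the centre of its underside.
- ink_jar: Amber ink jar with black cap, 64 mm across, 85 mm high, left of the cutter; origin at the centre of its underside.
- plate: White plate 200 mm across, 22 mm high, with dark ink, right of the cutter; origin at the centre of its underside.
- brush_pot: Steel pot of brushes, 84 mm across, 220 mm high with the brushes, far left; origin at the centre of its underside.
- brush: Flat brush lying on the table, beyond the steel rule, right of the cutter, near the robot; about 200 mm long.
- steel_rule: Steel rule 300 x 28 x 4 mm lying on the table, right of the cutter, near the robot; origin at the centre of its underside.
Not all that is in view belongs to the job. Leave any green look-alike of the board alone.

How it is judged:
On the way:
1. the board is butted squarely against the fence and the margin guide while the cutting bar is still raised (above 0.4 rad) (x of board in the frame of cutter between -0.098 and -0.0925 m and y of board in the frame of guide_face between -0.1025 and -0.097 m and angle between the x axis of board and the x axis of cutter, either way round below 0.02 rad and z of board in the frame of cutter below 0.027 m and angle between board's own z axis and vertical below 0.03 rad and value of joint bar above 0.4 rad), for 0.2 s.
At the end, for the whole second after the job is handed in: The board lies flat on the bed, square to the cutter within 0.02 rad, within 2.5 mm of the fence and within 2.5 mm of the margin guide; the cutting bar is down on it (joint below 0.025 rad, i.e. about 5 mm at its free edge); the guide is within 3 mm of where it was set; everything at rest (x of board in the frame of cutter between -0.098 and -0.0925 m and y of board in the frame of guide_face between -0.1025 and -0.097 m and angle between the x axis of board and the x axis of cutter, either way round below 0.02 rad and z of board in the frame of cutter below 0.027 m and angle between board's own z axis and vertical below 0.03 rad and value of joint bar between -0.03 and 0.025 rad and distance of guide_face from where it was at the start of the episode below 0.003 m and linear speed of board below 0.01 m/s and velocity of joint bar below 0.05 rad/s); the robot touches nothing.
It fails at once if the margin guide is shifted by more than 3 mm from its setting (distance of guide_face from where it was at the start of the episode above 0.003 m).
It fails at once if another thing on the table or bed is moved by more than 20 mm (distance of any of tape, tub, ink_jar, plate, brush_pot, brush, steel_rule from where it was at the start of the episode above 0.02 m).
It also fails if it takes over 64 s, if anything falls off the work surface, if the arm or the gripper's body presses on something with over 40 N, if the wrist force passes 120 N, or if a joint passes its speed limit or range.

## Robot

A 6-joint arm with a two-finger parallel gripper is mounted at the origin on the work surface. World frame = base frame: x ahead of the robot, y to its left, z up, the work surface at z = 0. Lengths are in m, angles in rad, forces in N, time in s.
With the tool pointing down it reaches from about 0.325 to 0.775 m from the base axis. Payload 5.5 kg.
Tool frame: the origin (TCP) lies at the very end of the fingers, on their centre line; the grasp point (between the pads) lies 19 mm behind it (grasp_offset is the distance from the TCP to the grasp point, in m); z points along the fingers, y is the line along which they close (so a half turn about z gives the same grasp; the last joint's range is limited). The gripper opens to 88 mm and grips with 3 to 60 N. Pads are 20 mm wide; open, the fingers measure 115 mm over their backs; the gripper's body (75 mm by 178 mm) begins 61 mm behind the grasp point.
Start: joints at [1.227, 0.091, 1.231, -0, 1.82, -0.057], TCP at [0.17, 0.576, 0.183] pointing down, gripper open.
Joint ranges: [-2.87, 2.87], [-0.86, 2.18], [0.17, 2.46], [-1.51, 4.65], [0.06, 2.69], [-2.65, 2.65]. Speed limits (rad/s): [2.57, 2.57, 3.01, 3.14, 3.14, 3.14].

## Interface

Orientations are given as a 3x3 rotation matrix whose columns are the frame's x, y, z axes.
In Python, from rig import get_obs, capture, finish_job, grasp_offset gives the robot as it stands.
- The arm moves only by the shell command python3 -m inch 'ROWS' [FORCE]. ROWS is JSON, a list of rows, each an object with "fingers": the closure, from 0 (fully open) to 1 (shut); "translation": the shift along the tool's x, y, z scaled (see below), a list of three; "delta_rot": the turn, a rotation vector about the tool's x, y, z scaled (see below), a list of three. In form: [{"fingers": fingers, "translation": [tx, ty, tz], "delta_rot": [rx, ry, rz]}, ...]. A call has exactly 5 rows; each row is the pose to reach, as a shift and turn from the pose commanded when the call began, along the tool's axes at that moment, turning the shorter way round; what a row does not reach only later rows make up. The controller multiplies each number of a shift by 100 mm and each number of a turn by 2 pi rad. A row lasts 1/10 s, in which the tool goes at most 50 mm and 8.59 degrees, less where a joint would pass 70% of its speed; a pose out of reach is approached as far as the arm can. A call with a number of a shift or a turn outside -1 to 1 is refused whole. A call with a gripper value outside its range is refused whole. The fingers move at their own pace and stop on an object; FORCE is the grip in N (left out, the last holds). Time passes only in rows, so rows that repeat a pose let the fingers close, or fill a call up. It gives the time, the measured TCP pose, the force, the opening and the grip force at its end, in the units of the state.
- get_obs(): the state, without advancing time (a new reading comes with each control period).
- capture(name): name is "scene" or "top" or "wrist"; returns a dict with "frame" (400x640x3 uint8, red, green, blue), "fov_y" (degrees; the focal length in pixels is half the picture's height over the tangent of half this angle, whatever the lens; pixels are square), "cx", "cy" (the principal point, pixels), "R" (3x3) and "t" (3): a world point X has camera coordinates R X + t. Camera axes: x right, y down, z forward; pixel columns grow to the right and rows downward; lengths in m; the calibration is good to about 2 mm. The wrist camera is an equidistant fisheye: a pixel r from the principal point sees the ray r / f radians off the axis. A picture is of the moment at which its call begins. There is no depth.
- finish_job(): hands the job in; it is judged then, once.
The state is a dict: "time": time; "q": joint angles; "qvel": joint speeds; "joint_efforts": joint torques, N m; "tool_pos": TCP position; "orientation": TCP orientation; "contact_force": force on the tool from outside, world axes, zero at the start; "wrist_torque": the same for the moment, N m; "gripper_width": finger opening in m; "gripper_force": force on a finger pad.
Only numpy, scipy, OpenCV 4.12 (cv2) and the standard library are available. Lean on these libraries where they do the work, as an engineer would, in place of code of your own. Each camera call takes 0.05 s, during which the arm holds its last target. There are 200 camera calls.

## Working session

There is one attempt and no reset: what is moved stays moved. The work goes in short steps, Python scripts to look and compute and a shell command to move; the robot and the scene stay as the last step left them, time stands still between calls to the robot, and variables do not carry over. Pictures are saved under pics/ and viewed, at most 10 in all, crops included, and the job is handed in when it is done.

```bash
ls; mkdir -p pics; cat > h.py <<'E'
import numpy as np, cv2, json
from rig import get_obs, capture, finish_job, grasp_offset
def snap(n,f):
    c=capture(n); cv2.imwrite(f'pics/{f}.png',c['frame'][:,:,::-1])
    np.savez(f'pics/{f}.npz',**{k:np.array(v) for k,v in c.items()}); return c
def load(f): return dict(np.load(f'pics/{f}.npz'))
def foc(c): return 200/np.tan(np.radians(float(c['fov_y']))/2)
def ray(c,u,v,fish=False):
    f=foc(c); x=np.array([(u-c['cx']),(v-c['cy'])],float)
    if fish:
        r=np.hypot(*x);th=r/f;d=np.array([*(x/r*np.sin(th)),np.cos(th)])
    else: d=np.array([*(x/f),1.])
    R=c['R']; o=-R.T@c['t']; d=R.T@d; return o,d/np.linalg.norm(d)
def at(c,u,v,z,fish=False):
    o,d=ray(c,u,v,fish); return o+d*(z-o[2])/d[2]
def px(c,X,fish=False):
    p=c['R']@np.array(X)+c['t'];f=foc(c)
    if fish:
        r=np.hypot(p[0],p[1]);th=np.arctan2(r,p[2]);return np.array([c['cx']+f*th*p[0]/r,c['cy']+f*th*p[1]/r])
    return np.array([c['cx']+f*p[0]/p[2],c['cy']+f*p[1]/p[2]])
E
python3 - <<'E'
from h import *
for n in('scene','top'):
    c=snap(n,n); print(n,c['fov_y'],c['cx'],c['cy'],-c['R'].T@c['t'])
o=get_obs();print(o)
a=[cv2.resize(cv2.imread(f'pics/{n}.png'),(800,500)) for n in('scene','top')]
for n,i in zip(('s','t'),a): cv2.imwrite(f'pics/{n}800.png',i)
E
```

```text
pics
scene 45.26068839154732 325.6069063045585 195.42358630233443 [ 1.64016523 -0.34100462  0.98886505]
top 55.146562999553254 322.77927463369963 193.90368093063339 [0.2886151  0.0067956  1.14921948]
{'time': 0.1, 'q': array([ 1.22729340e+00,  9.18055535e-02,  1.23174109e+00,  1.43983108e-05,
        1.81983580e+00, -5.67194281e-02]), 'qvel': array([-0.00014148, -0.00045814, -0.00340439,  0.00012155, -0.00049945,
        0.00265644]), 'joint_efforts': array([ 2.10675949e-03, -4.47860491e+01, -4.07565880e+01,  7.00180535e-02,
        2.85384437e-02, -1.20502164e-04]), 'tool_pos': array([0.16961359, 0.57517082, 0.18212064]), 'orientation': array([[-9.59159648e-01,  2.82864615e-01, -6.15917880e-04],
       [ 2.82865262e-01,  9.59158183e-01, -1.68053261e-03],
       [ 1.15399464e-04, -1.78612084e-03, -9.99998398e-01]]), 'contact_force': array([-1.32126958,  0.28519479,  0.61317235]), 'wrist_torque': array([-0.01899353,  0.01504324, -0.00766794]), 'gripper_force': 0.0, 'gripper_width': 0.08770271275362167}
```

View pics/s800.png

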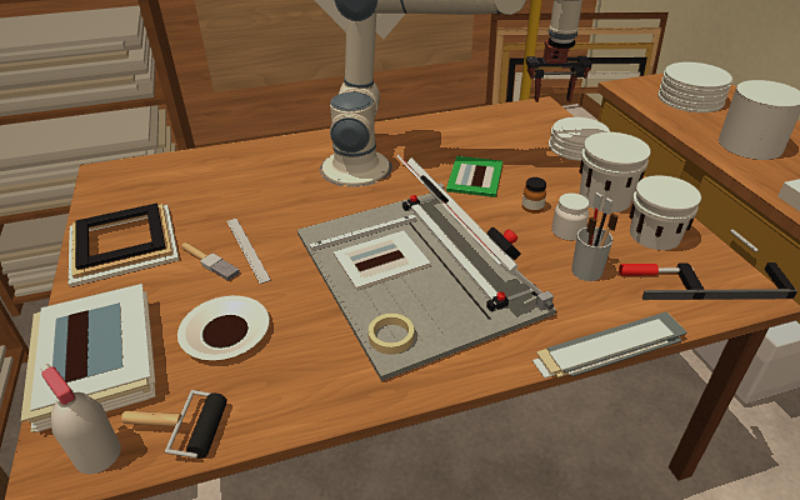

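View pics/t800.png

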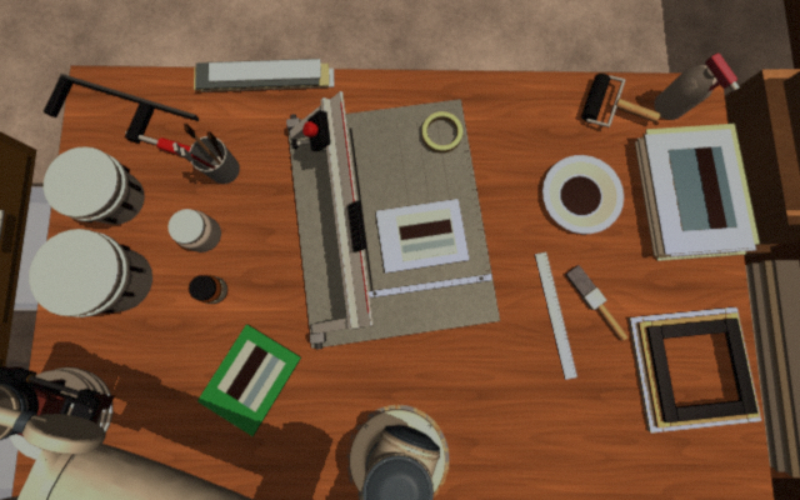

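The top picture shows the white board on the cutter's bed at about (337,190) in 640-px coordinates. The bar is raised at x≈275, its black tab at (285,181), the fence along (345,228), the tape at (353,105). These could be mistaken for the board: the green look-alike (200,303), the print stack (560,152) and the frame (556,295). The board is the white one on the bed, so I'll check it in a close crop.

```bash
python3 - <<'E'
from h import *
i=cv2.imread('pics/top.png')[70:285,225:415]; cv2.imwrite('pics/c1.png',cv2.resize(i,None,fx=2.75,fy=2.75,interpolation=cv2.INTER_CUBIC))
i=cv2.imread('pics/scene.png')[120:310,230:450]; cv2.imwrite('pics/c2.png',cv2.resize(i,None,fx=3,fy=3,interpolation=cv2.INTER_CUBIC))
E
```

```text
(no output)
```

View pics/c1.png

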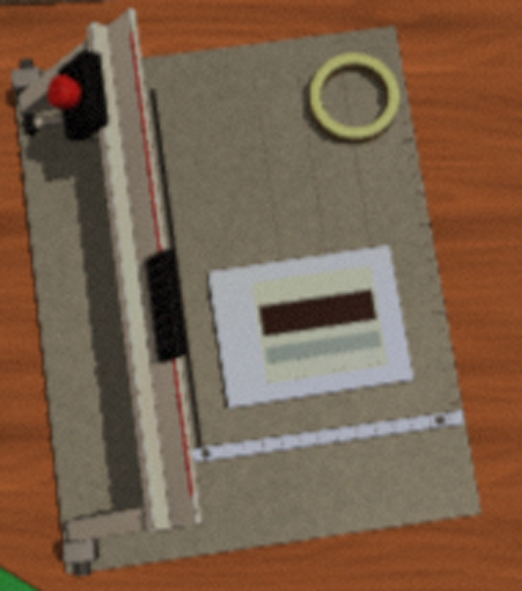

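View pics/c2.png

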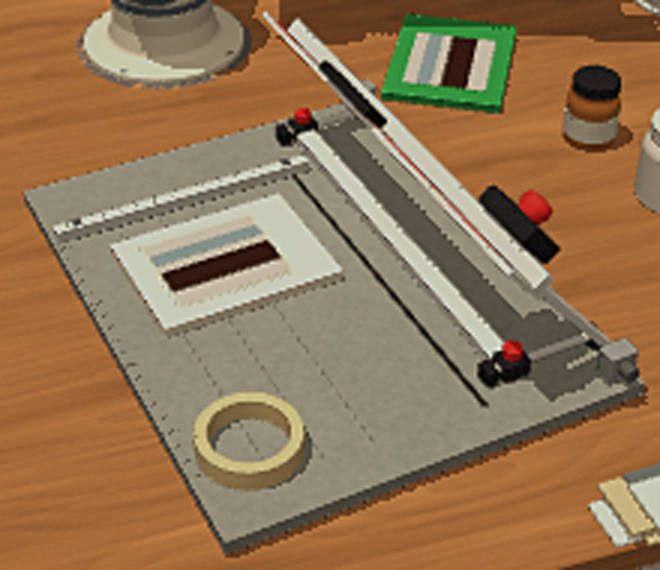

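```bash
cat > m.py <<'E'
from h import *
from scipy.optimize import least_squares
T=load('top');S=load('scene')
def t(u,v,z):return at(T,225+u/2.75-.0,70+v/2.75,z)
def s(u,v,z):return at(S,230+u/3,120+v/3,z)
np.set_printoptions(precision=4,suppress=True)
print('cut top',[t(398,27,.024)[:2],t(481,512,.024)[:2]])
print('cut scn',[s(228,545,.024)[:2],s(645,390,.024)[:2],s(25,195,.024)[:2]])
# cutter fit: far-right (+280,-220), near-right(-280,-220), far-left (280,220)
P=[((.28,-.22),t(398,27,.024)),((-.28,-.22),t(481,512,.024)),((.28,-.22),s(228,545,.024)),((.28,.22),s(645,390,.024)),((-.28,-.22),s(25,195,.024))]
f=lambda p:np.concatenate([np.array([[np.cos(p[2]),-np.sin(p[2])],[np.sin(p[2]),np.cos(p[2])]])@a+p[:2]-b[:2] for a,b in P])
r=least_squares(f,[.5,0,.1]);print('cutter',r.x,r.fun.reshape(-1,2)); p=r.x
Rc=np.array([[np.cos(p[2]),-np.sin(p[2])],[np.sin(p[2]),np.cos(p[2])]])
C=lambda X:Rc.T@(np.array(X)[:2]-p[:2])
W=lambda x,y:Rc@[x,y]+p[:2]
if __name__=='__main__':
    print('fence',C(t(463,409,.039)),C(t(200,447,.039)),C(s(62,236,.039)),C(s(310,165,.039)))
    B=np.array([C(t(*q,.037)) for q in [(388,246),(412,380),(228,407),(210,270)]]);print('board top',B,B.mean(0))
    B=np.array([C(s(*q,.037)) for q in [(275,195),(343,268),(165,328),(112,243)]]);print('board scn',B,B.mean(0))
    print('guide',C(s(300,143,.039)),C(s(478,348,.039)),C(s(315,130,.039)),C(s(500,350,.039)))
    print('tape',C(t(355,97,.049)),C(s(250,428,.049)))
    # bar angle from tab: tab point at top (centre c1 166,305) ; scene (353,93)
    o1,d1=ray(T,225+166/2.75,70+305/2.75);o2,d2=ray(S,230+353/3,120+93/3)
    A=np.c_[d1,-d2];k=np.linalg.lstsq(A,o2-o1,rcond=None)[0];X=(o1+k[0]*d1+o2+k[1]*d2)/2
    print('tab',X,C(X),np.linalg.norm(o1+k[0]*d1-o2-k[1]*d2))
    c=C(X);print('bar ang',np.arctan2(X[2]-.043,.2-c[1]))
E
python3 m.py
```

```text
cut top [array([ 0.8556, -0.1584]), array([ 0.3061, -0.2368])]
cut scn [array([ 0.8648, -0.1534]), array([0.8058, 0.274 ]), array([ 0.3169, -0.2363])]
cutter [0.5561 0.0208 0.139 ] [[ 0.0083  0.0002]
 [ 0.0032  0.0009]
 [-0.0009 -0.0049]
 [-0.0029  0.0035]
 [-0.0077  0.0004]]
fence [-0.174  -0.2165] [-0.1767  0.065 ] [-0.1648 -0.2123] [-0.1664  0.0825]
board top [[ 0.0134 -0.1653]
 [-0.1359 -0.168 ]
 [-0.1385  0.0304]
 [ 0.0121  0.0307]] [-0.0622 -0.068 ]
board scn [[-0.1346  0.0238]
 [ 0.0104  0.0336]
 [ 0.0165 -0.1667]
 [-0.1328 -0.1677]] [-0.0601 -0.0693]
guide [-0.2107  0.0914] [0.1769 0.0946] [-0.2271  0.1189] [0.1885 0.1122]
tape [ 0.1836 -0.1533] [ 0.1873 -0.1516]
tab [0.49   0.0868 0.2013] [-0.0562  0.0746] 0.0018508471108594957
bar ang 0.9008079715340094
```

Both views agree to within a few mm. The cutter is at about (0.556, 0.021), yaw 0.139. The board centre is at cutter (-61, -69) mm, the guide face at about 93 mm, and the bar at about 0.9 rad, so the tab is roughly 0.20 m high. I'll raise the tool above the bar and align it with the cutter, so that tool x = -cutter x and tool y = +cutter y.

```bash
python3 -m inch '[{"fingers":0,"translation":[0,0,-0.5],"delta_rot":[0,0,-0.0226]},{"fingers":0,"translation":[0,0,-1],"delta_rot":[0,0,-0.0452]},{"fingers":0,"translation":[0,0,-1],"delta_rot":[0,0,-0.0678]},{"fingers":0,"translation":[0,0,-1],"delta_rot":[0,0,-0.0678]},{"fingers":0,"translation":[0,0,-1],"delta_rot":[0,0,-0.0678]}]' 20
python3 -m inch '[{"fingers":0,"translation":[0,0,-0.5],"delta_rot":[0,0,0]},{"fingers":0,"translation":[0,0,-1],"delta_rot":[0,0,0]},{"fingers":0,"translation":[0,0,-1],"delta_rot":[0,0,0]},{"fingers":0,"translation":[0,0,-1],"delta_rot":[0,0,0]},{"fingers":0,"translation":[0,0,-1],"delta_rot":[0,0,0]}]'
cat > st.py <<'E'
from m import *
o=get_obs();c=C(o['tool_pos']);R=o['orientation']
F=o['contact_force'];a=np.arctan2(R[1,1],R[0,1])-np.pi/2-p[2]
print('t%.1f'%o['time'],'cutter xy',c*1000,'z',o['tool_pos'][2]*1000,'tool y rel cutter y',a,'F cutter',Rc.T@F[:2],F[2],'q',o['q'],'tilt',R[:2,2])
E
python3 st.py|tail -1
```

```text
time: 0.6
tool_pos: [0.1696, 0.5753, 0.2814]
orientation: [[-0.991, -0.135, -0.001], [-0.135, 0.991, -0.002], [0.001, -0.002, -1.0]]
contact_force: [-0.0, -0.1, -0.0]
gripper_width: 0.0878
gripper_force: 0.0
time: 1.1
tool_pos: [0.1698, 0.5756, 0.3802]
orientation: [[-0.991, -0.137, -0.002], [-0.137, 0.991, -0.004], [0.002, -0.004, -1.0]]
contact_force: [0.9, 0.2, -0.7]
gripper_width: 0.0879
gripper_force: 0.0
t1.1 cutter xy [-305.6853  602.982 ] z 380.2235266088954 tool y rel cutter y -0.0014796327383333752 F cutter [0.9587 0.0802] -0.6843906918842401 q [ 1.2273  0.2514  0.689  -0.      2.2058 -0.4811] tilt [-0.0015 -0.0043]
```

```bash

python3 -m inch '[{"fingers":0,"translation":[-0.25,-0.4,0],"delta_rot":[0,0,0]},{"fingers":0,"translation":[-0.5,-0.96,0],"delta_rot":[0,0,0]},{"fingers":0,"translation":[-0.5,-0.96,0],"delta_rot":[0,0,0]},{"fingers":0,"translation":[-0.5,-0.96,0],"delta_rot":[0,0,0]},{"fingers":0,"translation":[-0.5,-0.96,0],"delta_rot":[0,0,0]}]' >/dev/null
python3 -m inch '[{"fingers":0,"translation":[-0.25,-0.4,0],"delta_rot":[0,0,0]},{"fingers":0,"translation":[-0.5,-0.96,0],"delta_rot":[0,0,0]},{"fingers":0,"translation":[-0.5,-0.96,0],"delta_rot":[0,0,0]},{"fingers":0,"translation":[-0.5,-0.96,0],"delta_rot":[0,0,0]},{"fingers":0,"translation":[-0.5,-0.96,0],"delta_rot":[0,0,0]}]' >/dev/null
python3 -m inch '[{"fingers":0,"translation":[-0.25,-0.4,0],"delta_rot":[0,0,0]},{"fingers":0,"translation":[-0.5,-0.96,0],"delta_rot":[0,0,0]},{"fingers":0,"translation":[-0.5,-0.96,0],"delta_rot":[0,0,0]},{"fingers":0,"translation":[-0.5,-0.96,0],"delta_rot":[0,0,0]},{"fingers":0,"translation":[-0.5,-0.96,0],"delta_rot":[0,0,0]}]' >/dev/null
python3 -m inch '[{"fingers":0,"translation":[-0.25,-0.4,0],"delta_rot":[0,0,0]},{"fingers":0,"translation":[-0.5,-0.96,0],"delta_rot":[0,0,0]},{"fingers":0,"translation":[-0.5,-0.96,0],"delta_rot":[0,0,0]},{"fingers":0,"translation":[-0.5,-0.96,0],"delta_rot":[0,0,0]},{"fingers":0,"translation":[-0.5,-0.96,0],"delta_rot":[0,0,0]}]' >/dev/null
python3 -m inch '[{"fingers":0,"translation":[-0.25,-0.4,0],"delta_rot":[0,0,0]},{"fingers":0,"translation":[-0.5,-0.96,0],"delta_rot":[0,0,0]},{"fingers":0,"translation":[-0.5,-0.96,0],"delta_rot":[0,0,0]},{"fingers":0,"translation":[-0.5,-0.96,0],"delta_rot":[0,0,0]},{"fingers":0,"translation":[-0.5,-0.96,0],"delta_rot":[0,0,0]}]' >/dev/null
python3 -m inch '[{"fingers":0,"translation":[-0.25,-0.4,0],"delta_rot":[0,0,0]},{"fingers":0,"translation":[-0.5,-0.96,0],"delta_rot":[0,0,0]},{"fingers":0,"translation":[-0.5,-0.96,0],"delta_rot":[0,0,0]},{"fingers":0,"translation":[-0.5,-0.96,0],"delta_rot":[0,0,0]},{"fingers":0,"translation":[-0.5,-0.96,0],"delta_rot":[0,0,0]}]' >/dev/null
python3 -m inch '[{"fingers":0,"translation":[-0.25,-0.4,0],"delta_rot":[0,0,0]},{"fingers":0,"translation":[-0.5,-0.96,0],"delta_rot":[0,0,0]},{"fingers":0,"translation":[-0.5,-0.96,0],"delta_rot":[0,0,0]},{"fingers":0,"translation":[-0.5,-0.96,0],"delta_rot":[0,0,0]},{"fingers":0,"translation":[-0.5,-0.96,0],"delta_rot":[0,0,0]}]' >/dev/null
python3 st.py|tail -1
python3 -c "
from h import *
snap('wrist','w1')"
```

```text
t4.6 cutter xy [ 44.0156 -67.0151] z 384.1859443271136 tool y rel cutter y 0.002010172997235188 F cutter [-0.7779  0.3454] -0.25049540303800116 q [-0.1209  0.2833  0.6429  0.0008  2.2142 -1.8323] tilt [0.0011 0.0005]
```

View pics/w1.png

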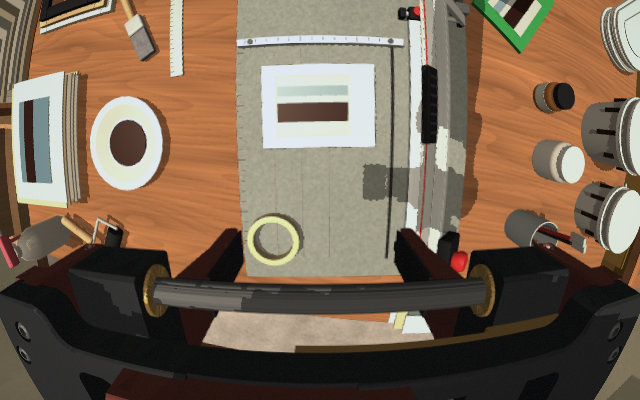

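The wrist view shows the fence from (237,46) to (404,45) and the board corners at (261,66), (374,64), (376,147) and (264,149). I'll cross-check these against the earlier estimates.

```bash
python3 - <<'E' | tail -4
from m import *
w=load('w1')
print('fence',[C(at(w,*q,.039,True))*1000 for q in[(240,46),(402,45)]])
print('board',[C(at(w,*q,.037,True))*1000 for q in[(261,66),(374,64),(376,147),(264,149)]])
print('tape',C(at(w,273,240,.049,True))*1000)
print('bed right edge',[C(at(w,*q,.024,True))*1000 for q in[(236,120),(246,273),(400,276)]])
E
```

```text
fence [array([-172.2132, -208.656 ]), array([-175.6192,   80.1369])]
board [array([-132.3146, -170.0553]), array([-136.2835,   28.8289]), array([13.243 , 33.9145]), array([  17.4459, -165.4591])]
tape [ 184.7221 -152.7658]
bed right edge [array([ -36.5382, -219.4742]), array([ 268.9863, -217.1391]), array([275.9856, 101.5785])]
```

```bash

python3 -m inch '[{"fingers":0,"translation":[0,0,0.5],"delta_rot":[0,0,-0.0013]},{"fingers":0,"translation":[0,0,1],"delta_rot":[0,0,-0.0013]},{"fingers":0,"translation":[0,0,1],"delta_rot":[0,0,-0.0013]},{"fingers":0,"translation":[0,0,1],"delta_rot":[0,0,-0.0013]},{"fingers":0,"translation":[0,0,1],"delta_rot":[0,0,-0.0013]}]' >/dev/null
python3 -m inch '[{"fingers":0,"translation":[0,0,0.5],"delta_rot":[0,0,0]},{"fingers":0,"translation":[0,0,1],"delta_rot":[0,0,0]},{"fingers":0,"translation":[0,0,1],"delta_rot":[0,0,0]},{"fingers":0,"translation":[0,0,1],"delta_rot":[0,0,0]},{"fingers":0,"translation":[0,0,1],"delta_rot":[0,0,0]}]' >/dev/null
python3 -m inch '[{"fingers":0,"translation":[0,0,0.5],"delta_rot":[0,0,0]},{"fingers":0,"translation":[0,0,1],"delta_rot":[0,0,0]},{"fingers":0,"translation":[0,0,1],"delta_rot":[0,0,0]},{"fingers":0,"translation":[0,0,1],"delta_rot":[0,0,0]},{"fingers":0,"translation":[0,0,1],"delta_rot":[0,0,0]}]' >/dev/null
python3 -m inch '[{"fingers":0,"translation":[0,0,0.2],"delta_rot":[0,0,0]},{"fingers":0,"translation":[0,0,0.4],"delta_rot":[0,0,0]},{"fingers":0,"translation":[0,0,0.5],"delta_rot":[0,0,0]},{"fingers":0,"translation":[0,0,0.5],"delta_rot":[0,0,0]},{"fingers":0,"translation":[0,0,0.5],"delta_rot":[0,0,0]}]' >/dev/null
python3 st.py|tail -1
```

```text
t6.7 cutter xy [ 45.6474 -69.3755] z 35.60516470945064 tool y rel cutter y 0.008385651564491253 F cutter [-0.6532  1.0005] 1.410762404201648 q [-0.1235  0.1413  1.438  -0.      1.5591 -1.8417] tilt [ 0.0031 -0.0004]
```

```bash

python3 -m inch '[{"fingers":0,"translation":[0,0,0.06],"delta_rot":[0,0,0]},{"fingers":0,"translation":[0.1,0,0.06],"delta_rot":[0,0,0]},{"fingers":0,"translation":[0.15,0,0.06],"delta_rot":[0,0,0]},{"fingers":0,"translation":[0.2,0,0.06],"delta_rot":[0,0,0]},{"fingers":0,"translation":[0.25,0,0.06],"delta_rot":[0,0,0]}]' >/dev/null; python3 st.py|tail -1
python3 -m inch '[{"fingers":0,"translation":[0.05,0,0],"delta_rot":[0,0,0]},{"fingers":0,"translation":[0.1,0,0],"delta_rot":[0,0,0]},{"fingers":0,"translation":[0.15,0,0],"delta_rot":[0,0,0]},{"fingers":0,"translation":[0.2,0,0],"delta_rot":[0,0,0]},{"fingers":0,"translation":[0.2,0,0],"delta_rot":[0,0,0]}]' >/dev/null; python3 st.py|tail -1
```

```text
t7.2 cutter xy [ 18.8992 -69.2974] z 27.439482904380768 tool y rel cutter y 0.008259048922045237 F cutter [ 0.1231 -0.3302] -0.41816210987233365 q [-0.1352  0.079   1.5196 -0.      1.5427 -1.8533] tilt [ 0.0004 -0.0001]
t7.7 cutter xy [ -1.122 -69.449] z 27.185504993150797 tool y rel cutter y 0.0081212738729112 F cutter [ 0.248  -0.3172] 0.12193766162733541 q [-0.1451  0.0277  1.5732 -0.      1.5408 -1.863 ] tilt [-0.0001 -0.    ]
```

```bash

python3 -m inch '[{"fingers":0,"translation":[0.02,0,0],"delta_rot":[0,0,0]},{"fingers":0,"translation":[0.04,0,0],"delta_rot":[0,0,0]},{"fingers":0,"translation":[0.05,0,0],"delta_rot":[0,0,0]},{"fingers":0,"translation":[0.06,0,0],"delta_rot":[0,0,0]},{"fingers":0,"translation":[0.06,0,0],"delta_rot":[0,0,0]}]' >/dev/null; python3 st.py|tail -1
python3 -c "
from h import *
snap('top','t2');snap('wrist','w2')
i=cv2.imread('pics/t2.png')[130:250,270:400]; cv2.imwrite('pics/c3.png',cv2.resize(i,None,fx=3,fy=3,interpolation=cv2.INTER_CUBIC))
a=cv2.resize(i,None,fx=3,fy=3,interpolation=cv2.INTER_CUBIC);b=cv2.imread('pics/w2.png')[:360,150:550]
cv2.imwrite('pics/c3.png',np.hstack([a,b]))"
```

```text
t8.2 cutter xy [ -6.6483 -69.4684] z 27.140837686581378 tool y rel cutter y 0.008369970027215873 F cutter [ 0.143  -0.0997] -0.011999198405233086 q [-0.1479  0.0132  1.5879 -0.      1.5405 -1.8661] tilt [ 0. -0.]
```

View pics/c3.png

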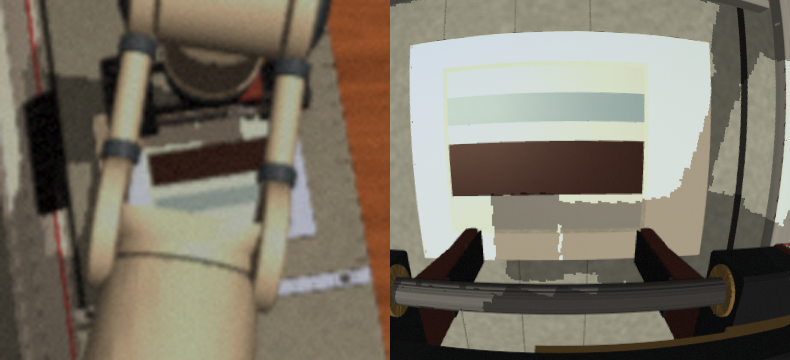

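```bash
python3 - <<'E' | tail -3
from m import *
w=load('w2')
print([C(at(w,*q,.037,True))*1000 for q in[(171,44),(320,30),(469,42),(465,260),(179,257),(300,261)]])
print('fence should be at',[px(w,[*W(-.17,y),.039],True) for y in(-.15,-.07,.02)])
print(-w['R'].T@w['t'],C(-w['R'].T@w['t']), foc(w))
E
```

```text
[array([-132.8851, -168.6804]), array([-134.7969,  -70.6907]), array([-136.358 ,   27.7377]), array([16.2249, 36.7259]), array([  15.389, -171.052]), array([ 14.648 , -82.7557])]
fence should be at [array([199.0627, -11.1032]), array([321.5755, -20.3635]), array([457.106 ,  -5.8001])]
[ 0.4924 -0.0597  0.2269] [-0.0743 -0.0708] 309.70691628693146
```

```bash
python3 - <<'E' | tail -4
from m import *
w=load('w2');v=load('w1')
print(C(-v['R'].T@v['t']),-v['R'].T@v['t'], v['R'][2],w['R'][2])
o=get_obs();c=C(o['tool_pos'])
for dy in(-.044,.044,0): print(px(w,[*W(c[0],c[1]+dy),.0275],True),px(w,[*W(c[0]-.01,c[1]+dy),.037],True))
E
python3 - <<'E'
import cv2
i=cv2.imread('pics/w2.png')[200:330,150:500]
cv2.imwrite('pics/c4.png',cv2.resize(i,None,fx=2.2,fy=2.2,interpolation=cv2.INTER_CUBIC))
E
```

```text
[-0.0239 -0.068 ] [ 0.5418 -0.0499  0.5839] [ 0.2454  0.0344 -0.9688] [ 0.2441  0.0355 -0.9691]
[256.0253 226.0541] [252.4831 216.1157]
[383.7616 227.1302] [387.6845 217.2732]
[319.9734 226.9357] [320.1803 216.9203]
```

View pics/c4.png

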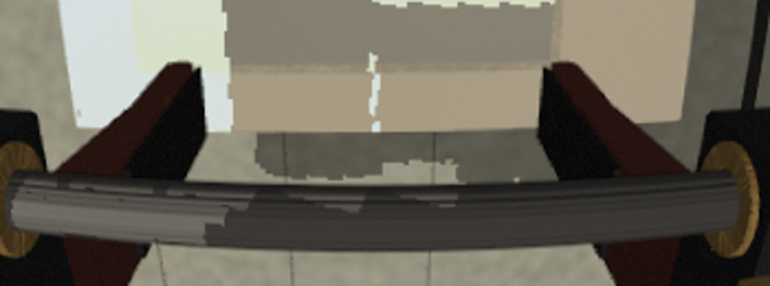

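The board hasn't moved: its near edge is still at cutter x≈15 mm. The fingertips look to be above the board, at about z≈0.06, even though the TCP reads 0.027. I'll back off clear of the board and feel for the bed.

```bash

python3 -m inch '[{"fingers":0,"translation":[-0.3,0,0],"delta_rot":[0,0,0]},{"fingers":0,"translation":[-0.56,0,0],"delta_rot":[0,0,0]},{"fingers":0,"translation":[-0.56,0,0],"delta_rot":[0,0,0]},{"fingers":0,"translation":[-0.56,0,0],"delta_rot":[0,0,0]},{"fingers":0,"translation":[-0.56,0,0],"delta_rot":[0,0,0]}]' >/dev/null; python3 st.py|tail -1
python3 -m inch '[{"fingers":0,"translation":[0,0,0.02],"delta_rot":[0,0,0]},{"fingers":0,"translation":[0,0,0.03],"delta_rot":[0,0,0]},{"fingers":0,"translation":[0,0,0.03],"delta_rot":[0,0,0]},{"fingers":0,"translation":[0,0,0.03],"delta_rot":[0,0,0]},{"fingers":0,"translation":[0,0,0.03],"delta_rot":[0,0,0]}]' >/dev/null; python3 st.py|tail -1
python3 -m inch '[{"fingers":0,"translation":[0,0,0.02],"delta_rot":[0,0,0]},{"fingers":0,"translation":[0,0,0.03],"delta_rot":[0,0,0]},{"fingers":0,"translation":[0,0,0.03],"delta_rot":[0,0,0]},{"fingers":0,"translation":[0,0,0.03],"delta_rot":[0,0,0]},{"fingers":0,"translation":[0,0,0.03],"delta_rot":[0,0,0]}]' >/dev/null; python3 st.py|tail -1
```

```text
t8.8 cutter xy [ 48.705  -68.9924] z 27.020485899109673 tool y rel cutter y 0.008314668125941976 F cutter [0.1489 0.5323] -0.0012797577671264035 q [-0.1216  0.1573  1.4359 -0.0001  1.5492 -1.8397] tilt [-0.0007 -0.    ]
t9.2 cutter xy [ 49.3719 -69.0127] z 24.29953453841676 tool y rel cutter y 0.008312764117734656 F cutter [ 0.2732 -0.8846] 0.13982707066045086 q [-0.1214  0.1595  1.4383 -0.      1.5436 -1.8395] tilt [ 0.0002 -0.    ]
t9.8 cutter xy [ 49.4108 -68.9926] z 21.171362857905475 tool y rel cutter y 0.008418541330018098 F cutter [-0.2113  0.6468] -0.5306872859931269 q [-0.1213  0.1614  1.4418 -0.      1.5383 -1.8396] tilt [ 0. -0.]
```

The TCP is at z=21 mm, below bed level, with no contact, so the open tips really are retracted (linkage fingers). I'll keep going down, feeling for the bed.

```bash

python3 -m inch '[{"fingers":0,"translation":[0,0,0.02],"delta_rot":[0,0,0]},{"fingers":0,"translation":[0,0,0.04],"delta_rot":[0,0,0]},{"fingers":0,"translation":[0,0,0.06],"delta_rot":[0,0,0]},{"fingers":0,"translation":[0,0,0.08],"delta_rot":[0,0,0]},{"fingers":0,"translation":[0,0,0.08],"delta_rot":[0,0,0]}]' >/dev/null; python3 st.py|tail -1
python3 -m inch '[{"fingers":0,"translation":[0,0,0.01],"delta_rot":[0,0,0]},{"fingers":0,"translation":[0,0,0.02],"delta_rot":[0,0,0]},{"fingers":0,"translation":[0,0,0.03],"delta_rot":[0,0,0]},{"fingers":0,"translation":[0,0,0.04],"delta_rot":[0,0,0]},{"fingers":0,"translation":[0,0,0.04],"delta_rot":[0,0,0]}]' >/dev/null; python3 st.py|tail -1
```

```text
t10.2 cutter xy [ 49.0997 -68.9002] z 12.56220565170886 tool y rel cutter y 0.008411906145027986 F cutter [0.0969 1.065 ] 0.190365720002354 q [-0.1213  0.1663  1.4519 -0.      1.5242 -1.8396] tilt [-0.0008  0.0001]
t10.8 cutter xy [ 49.2837 -68.95  ] z 8.937527005662117 tool y rel cutter y 0.008357176224513513 F cutter [ 0.3985 -0.0318] 0.18925181522908832 q [-0.1213  0.1684  1.4561  0.      1.5174 -1.8395] tilt [-0.0003  0.0001]
```

```bash

python3 -m inch '[{"fingers":0,"translation":[0,0,0.02],"delta_rot":[0,0,0]},{"fingers":0,"translation":[0,0,0.04],"delta_rot":[0,0,0]},{"fingers":0,"translation":[0,0,0.06],"delta_rot":[0,0,0]},{"fingers":0,"translation":[0,0,0.06],"delta_rot":[0,0,0]},{"fingers":0,"translation":[0,0,0.06],"delta_rot":[0,0,0]}]' >/dev/null; python3 st.py|tail -1
python3 -m inch '[{"fingers":0,"translation":[0,0,0.01],"delta_rot":[0,0,0]},{"fingers":0,"translation":[0,0,0.02],"delta_rot":[0,0,0]},{"fingers":0,"translation":[0,0,0.03],"delta_rot":[0,0,0]},{"fingers":0,"translation":[0,0,0.04],"delta_rot":[0,0,0]},{"fingers":0,"translation":[0,0,0.04],"delta_rot":[0,0,0]}]' >/dev/null; python3 st.py|tail -1
python3 -c "
from h import *
snap('wrist','w3')
i=cv2.imread('pics/w3.png')[40:340,130:510]
cv2.imwrite('pics/c5.png',cv2.resize(i,None,fx=1.9,fy=1.9,interpolation=cv2.INTER_CUBIC))"
```

```text
t11.2 cutter xy [ 49.3197 -68.9746] z 3.01869219314755 tool y rel cutter y 0.008337882730292595 F cutter [-0.7213 -0.8378] -0.37313314567868267 q [-0.1213  0.1721  1.4627 -0.      1.507  -1.8395] tilt [-0.0002  0.    ]
t11.8 cutter xy [ 49.2353 -68.9569] z -1.1246289960249178 tool y rel cutter y 0.008385805043835598 F cutter [-0.0713 -1.1724] -0.5196221267443794 q [-0.1213  0.1747  1.4673 -0.      1.4999 -1.8395] tilt [-0.0004  0.    ]
```

View pics/c5.png

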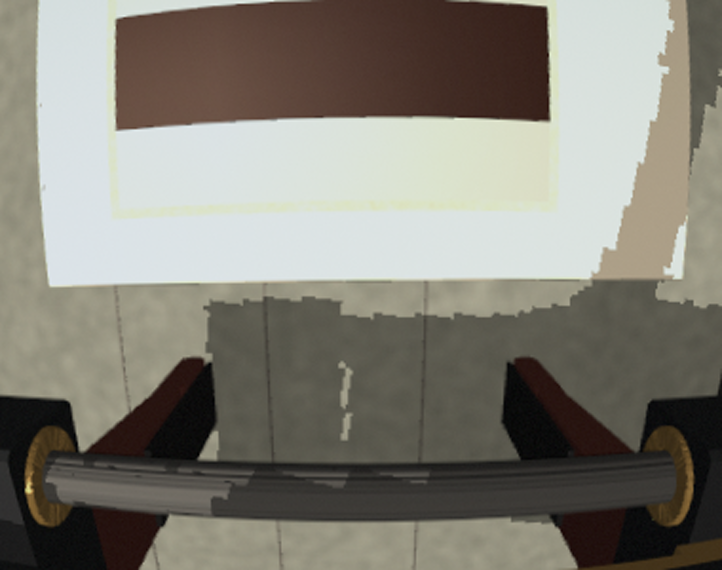

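The two fingertips now stand clear behind the board's near edge. I'll go down 3 mm more and push towards the fence.

```bash

python3 -m inch '[{"fingers":0,"translation":[0,0,0.03],"delta_rot":[0,0,0]},{"fingers":0,"translation":[0.1,0,0.03],"delta_rot":[0,0,0]},{"fingers":0,"translation":[0.2,0,0.03],"delta_rot":[0,0,0]},{"fingers":0,"translation":[0.25,0,0.03],"delta_rot":[0,0,0]},{"fingers":0,"translation":[0.3,0,0.03],"delta_rot":[0,0,0]}]' >/dev/null; python3 st.py|tail -1
python3 -m inch '[{"fingers":0,"translation":[0.04,0,0],"delta_rot":[0,0,0]},{"fingers":0,"translation":[0.08,0,0],"delta_rot":[0,0,0]},{"fingers":0,"translation":[0.12,0,0],"delta_rot":[0,0,0]},{"fingers":0,"translation":[0.16,0,0],"delta_rot":[0,0,0]},{"fingers":0,"translation":[0.16,0,0],"delta_rot":[0,0,0]}]' >/dev/null; python3 st.py|tail -1
python3 - <<'E'
from h import *
from m import *
w=snap('wrist','w4')
g=w['frame'].astype(int).sum(2)
for y in(-.12,-.07,-.02): # scan for board near edge brightness drop
    r=[(x,g[tuple(np.round(px(w,[*W(x,y),.037],True))[::-1].astype(int))]) for x in np.arange(-.03,.03,.002)]
    print(y,[(round(a*1000),b) for a,b in r])
E
```

```text
t12.3 cutter xy [ 18.8792 -69.3175] z -3.583567738901762 tool y rel cutter y 0.008155173908899777 F cutter [0.7133 0.3618] -0.2875164519882384 q [-0.1353  0.0975  1.5561  0.      1.4873 -1.8533] tilt [ 0.0007 -0.0001]
t12.8 cutter xy [  2.8756 -69.401 ] z -3.8447893564729565 tool y rel cutter y 0.008245535551277522 F cutter [0.0243 0.4553] 0.9744341207750765 q [-0.143   0.0577  1.5985 -0.0001  1.4858 -1.861 ] tilt [-0.0004 -0.0001]
cut top [array([ 0.8556, -0.1584]), array([ 0.3061, -0.2368])]
cut scn [array([ 0.8648, -0.1534]), array([0.8058, 0.274 ]), array([ 0.3169, -0.2363])]
cutter [0.5561 0.0208 0.139 ] [[ 0.0083  0.0002]
 [ 0.0032  0.0009]
 [-0.0009 -0.0049]
 [-0.0029  0.0035]
 [-0.0077  0.0004]]
-0.12 [(-30, np.int64(659)), (-28, np.int64(674)), (-26, np.int64(673)), (-24, np.int64(466)), (-22, np.int64(464)), (-20, np.int64(468)), (-18, np.int64(468)), (-16, np.int64(465)), (-14, np.int64(466)), (-12, np.int64(466)), (-10, np.int64(396)), (-8, np.int64(79)), (-6, np.int64(76)), (-4, np.int64(74)), (-2, np.int64(67)), (0, np.int64(23)), (2, np.int64(34)), (4, np.int64(38)), (
[... 808 characters left out ...]
nt64(256)), (24, np.int64(207)), (26, np.int64(102)), (28, np.int64(230))]
-0.02 [(-30, np.int64(662)), (-28, np.int64(670)), (-26, np.int64(670)), (-24, np.int64(672)), (-22, np.int64(476)), (-20, np.int64(469)), (-18, np.int64(467)), (-16, np.int64(468)), (-14, np.int64(470)), (-12, np.int64(470)), (-10, np.int64(182)), (-8, np.int64(74)), (-6, np.int64(72)), (-4, np.int64(77)), (-2, np.int64(58)), (0, np.int64(33)), (2, np.int64(30)), (4, np.int64(31)), (6, np.int64(23)), (8, np.int64(35)), (10, np.int64(21)), (12, np.int64(26)), (14, np.int64(24)), (16, np.int64(29)), (18, np.int64(21)), (20, np.int64(19)), (22, np.int64(27)), (24, np.int64(125)), (26, np.int64(99)), (28, np.int64(145))]
```

The board now moves with the fingers; its edge is at about -10 mm. Next I'll creep to the fence.

```bash
sed -i "s/^print('cut /#&/; s/;print('cutter',r.x,r.fun.reshape(-1,2))//" m.py
python3 -m inch '[{"fingers":0,"translation":[0.02,0,0],"delta_rot":[0,0,0]},{"fingers":0,"translation":[0.04,0,0],"delta_rot":[0,0,0]},{"fingers":0,"translation":[0.05,0,0],"delta_rot":[0,0,0]},{"fingers":0,"translation":[0.06,0,0],"delta_rot":[0,0,0]},{"fingers":0,"translation":[0.06,0,0],"delta_rot":[0,0,0]}]' |grep force; python3 st.py|tail -1
python3 -m inch '[{"fingers":0,"translation":[0.01,0,0],"delta_rot":[0,0,0]},{"fingers":0,"translation":[0.015,0,0],"delta_rot":[0,0,0]},{"fingers":0,"translation":[0.02,0,0],"delta_rot":[0,0,0]},{"fingers":0,"translation":[0.02,0,0],"delta_rot":[0,0,0]},{"fingers":0,"translation":[0.02,0,0],"delta_rot":[0,0,0]}]' |grep force; python3 st.py|tail -1
python3 -m inch '[{"fingers":0,"translation":[0.01,0,0],"delta_rot":[0,0,0]},{"fingers":0,"translation":[0.015,0,0],"delta_rot":[0,0,0]},{"fingers":0,"translation":[0.02,0,0],"delta_rot":[0,0,0]},{"fingers":0,"translation":[0.02,0,0],"delta_rot":[0,0,0]},{"fingers":0,"translation":[0.02,0,0],"delta_rot":[0,0,0]}]' |grep force; python3 st.py|tail -1
```

```text
contact_force: [0.6, 0.5, -0.3]
gripper_force: 0.0
t13.3 cutter xy [ -2.8044 -69.416 ] z -3.921645015474519 tool y rel cutter y 0.008373163105545173 F cutter [0.6594 0.3812] -0.34083914229181206 q [-0.1458  0.0429  1.614  -0.0001  1.485  -1.864 ] tilt [-0.0003 -0.    ]
contact_force: [0.4, -0.5, -0.5]
gripper_force: 0.1
t13.8 cutter xy [ -4.7029 -69.4487] z -3.9041598993306352 tool y rel cutter y 0.008283991806319474 F cutter [ 0.294  -0.5156] -0.46052572899937716 q [-0.1469  0.0379  1.6191 -0.      1.4849 -1.865 ] tilt [-0.0002 -0.    ]
contact_force: [0.6, -0.1, -0.2]
gripper_force: 0.1
t14.3 cutter xy [ -6.6998 -69.4658] z -3.859926552717025 tool y rel cutter y 0.008289902339254557 F cutter [ 0.5684 -0.2232] -0.22485477520295 q [-0.1479  0.0326  1.6244 -0.      1.4848 -1.866 ] tilt [-0.0002 -0.    ]
```

```bash

python3 -m inch '[{"fingers":0,"translation":[0.01,0,0],"delta_rot":[0,0,0]},{"fingers":0,"translation":[0.015,0,0],"delta_rot":[0,0,0]},{"fingers":0,"translation":[0.02,0,0],"delta_rot":[0,0,0]},{"fingers":0,"translation":[0.02,0,0],"delta_rot":[0,0,0]},{"fingers":0,"translation":[0.02,0,0],"delta_rot":[0,0,0]}]' |grep force; python3 st.py|tail -1
python3 -m inch '[{"fingers":0,"translation":[0.005,0,0],"delta_rot":[0,0,0]},{"fingers":0,"translation":[0.01,0,0],"delta_rot":[0,0,0]},{"fingers":0,"translation":[0.01,0,0],"delta_rot":[0,0,0]},{"fingers":0,"translation":[0.01,0,0],"delta_rot":[0,0,0]},{"fingers":0,"translation":[0.01,0,0],"delta_rot":[0,0,0]}]' |grep force; python3 st.py|tail -1
```

```text
contact_force: [-0.1, 0.2, 0.1]
gripper_force: 0.1
t14.8 cutter xy [ -8.6973 -69.4957] z -3.8597077909973825 tool y rel cutter y 0.008335014925744982 F cutter [-0.1133  0.2482] 0.0659988434362353 q [-0.1489  0.0274  1.6297 -0.0001  1.4846 -1.8671] tilt [-0.0001 -0.0001]
contact_force: [0.0, -0.4, 0.4]
gripper_force: 0.2
t15.3 cutter xy [ -9.6411 -69.4904] z -3.851661080898551 tool y rel cutter y 0.008338302722458307 F cutter [-0.0203 -0.4207] 0.3819343932714663 q [-0.1494  0.0248  1.6323 -0.      1.4845 -1.8676] tilt [-0. -0.]
```

```bash

python3 -m inch '[{"fingers":0,"translation":[0.005,0,0],"delta_rot":[0,0,0]},{"fingers":0,"translation":[0.01,0,0],"delta_rot":[0,0,0]},{"fingers":0,"translation":[0.015,0,0],"delta_rot":[0,0,0]},{"fingers":0,"translation":[0.015,0,0],"delta_rot":[0,0,0]},{"fingers":0,"translation":[0.015,0,0],"delta_rot":[0,0,0]}]' |grep force; python3 st.py|tail -1
python3 -m inch '[{"fingers":0,"translation":[0.005,0,0],"delta_rot":[0,0,0]},{"fingers":0,"translation":[0.01,0,0],"delta_rot":[0,0,0]},{"fingers":0,"translation":[0.015,0,0],"delta_rot":[0,0,0]},{"fingers":0,"translation":[0.015,0,0],"delta_rot":[0,0,0]},{"fingers":0,"translation":[0.015,0,0],"delta_rot":[0,0,0]}]' |grep force; python3 st.py|tail -1
```

```text
contact_force: [0.9, 0.6, 0.3]
gripper_force: 0.2
t15.8 cutter xy [-11.1775 -69.5058] z -3.851020642831819 tool y rel cutter y 0.008344866001060242 F cutter [0.9968 0.4812] 0.3323444289835011 q [-0.1503  0.0209  1.6363 -0.      1.4845 -1.8684] tilt [-0.0001 -0.    ]
contact_force: [2.2, -1.1, -1.2]
gripper_force: 1.2
t16.4 cutter xy [-12.3434 -69.5322] z -3.787202994068602 tool y rel cutter y 0.008367520574299153 F cutter [ 2.0597 -1.3559] -1.2398058760900312 q [-0.151   0.0171  1.6401  0.0001  1.4838 -1.8692] tilt [0.0007 0.    ]
```

```bash

python3 -m inch '[{"fingers":0,"translation":[0.005,0,0],"delta_rot":[0,0,0]},{"fingers":0,"translation":[0.01,0,0],"delta_rot":[0,0,0]},{"fingers":0,"translation":[0.01,0,0],"delta_rot":[0,0,0]},{"fingers":0,"translation":[0.01,0,0],"delta_rot":[0,0,0]},{"fingers":0,"translation":[0.01,0,0],"delta_rot":[0,0,0]}]' |grep force; python3 st.py|tail -1
```

```text
contact_force: [6.3, 1.0, -1.4]
gripper_force: 2.8
t16.9 cutter xy [-12.4669 -69.5527] z -3.352334174579849 tool y rel cutter y 0.008421468846670527 F cutter [6.4106 0.1044] -1.3691781926463296 q [-0.1514  0.0143  1.642   0.0006  1.4826 -1.8697] tilt [0.0027 0.0002]
```

The board has contacted the fence: the force rose to 6 N and motion stopped. Next I'll back off, lift, turn 90° and go to the board's -y side.

```bash

python3 -m inch '[{"fingers":0,"translation":[-0.15,0,0],"delta_rot":[0,0,0]},{"fingers":0,"translation":[-0.2,0,-0.1],"delta_rot":[0,0,0]},{"fingers":0,"translation":[-0.2,0,-0.5],"delta_rot":[0,0,0]},{"fingers":0,"translation":[-0.1,0,-0.85],"delta_rot":[0,0,0]},{"fingers":0,"translation":[0.2,0,-0.85],"delta_rot":[0,0,0]}]' |grep force
python3 -m inch '[{"fingers":0,"translation":[0.2,-0.3,0],"delta_rot":[0,0,0.0225]},{"fingers":0,"translation":[0.4,-0.6,0],"delta_rot":[0,0,0.045]},{"fingers":0,"translation":[0.65,-0.9,0],"delta_rot":[0,0,0.0675]},{"fingers":0,"translation":[0.65,-1,0],"delta_rot":[0,0,0.09]},{"fingers":0,"translation":[0.65,-1,0],"delta_rot":[0,0,0.1125]}]' |grep force
python3 -m inch '[{"fingers":0,"translation":[0,0,0],"delta_rot":[0,0,0.0225]},{"fingers":0,"translation":[0,0,0],"delta_rot":[0,0,0.045]},{"fingers":0,"translation":[0,0,0],"delta_rot":[0,0,0.0675]},{"fingers":0,"translation":[0,0,0],"delta_rot":[0,0,0.09]},{"fingers":0,"translation":[0,0,0],"delta_rot":[0,0,0.1125]}]' |grep force
python3 -m inch '[{"fingers":0,"translation":[0,0,0],"delta_rot":[0,0,0.0125]},{"fingers":0,"translation":[0,0,0],"delta_rot":[0,0,0.025]},{"fingers":0,"translation":[0,0,0],"delta_rot":[0,0,0.025]},{"fingers":0,"translation":[0,0,0],"delta_rot":[0,0,0.025]},{"fingers":0,"translation":[0,0,0],"delta_rot":[0,0,0.025]}]' |grep force
python3 st.py
```

```text
contact_force: [0.3, -0.3, 0.7]
gripper_force: 0.0
contact_force: [-0.3, -0.2, 0.2]
gripper_force: 0.0
contact_force: [0.7, 0.0, 1.4]
gripper_force: 0.0
contact_force: [-0.1, -0.2, -0.7]
gripper_force: 0.0
t18.9 cutter xy [ -97.9337 -170.2077] z 81.40095204492958 tool y rel cutter y -1.5609558199464324 F cutter [-0.1045 -0.2377] -0.6554666412652489 q [-0.3894 -0.1517  1.6484 -0.0001  1.645  -0.5383] tilt [-0.0001 -0.    ]
```

```bash

python3 -m inch '[{"fingers":0,"translation":[-0.3,0,0],"delta_rot":[0,0,0]},{"fingers":0,"translation":[-0.3,0,0.4],"delta_rot":[0,0,0]},{"fingers":0,"translation":[-0.3,0,0.65],"delta_rot":[0,0,0]},{"fingers":0,"translation":[-0.3,0,0.8],"delta_rot":[0,0,0]},{"fingers":0,"translation":[-0.3,0,0.85],"delta_rot":[0,0,0]}]' |grep force
python3 -m inch '[{"fingers":0,"translation":[0.05,0,0],"delta_rot":[0,0,0]},{"fingers":0,"translation":[0.1,0,0],"delta_rot":[0,0,0]},{"fingers":0,"translation":[0.15,0,0],"delta_rot":[0,0,0]},{"fingers":0,"translation":[0.2,0,0],"delta_rot":[0,0,0]},{"fingers":0,"translation":[0.25,0,0],"delta_rot":[0,0,0]}]' |grep force
python3 -m inch '[{"fingers":0,"translation":[0.04,0,0],"delta_rot":[0,0,0]},{"fingers":0,"translation":[0.08,0,0],"delta_rot":[0,0,0]},{"fingers":0,"translation":[0.12,0,0],"delta_rot":[0,0,0]},{"fingers":0,"translation":[0.16,0,0],"delta_rot":[0,0,0]},{"fingers":0,"translation":[0.2,0,0],"delta_rot":[0,0,0]}]' |grep force
python3 st.py
python3 -c "
from h import *
snap('wrist','w5');s=snap('scene','s5')
a=cv2.resize(cv2.imread('pics/w5.png')[:,120:520],None,fx=1,fy=1);b=cv2.resize(cv2.imread('pics/s5.png')[120:300,230:430],(400,360))
b=cv2.copyMakeBorder(b,0,40,0,0,cv2.BORDER_CONSTANT);cv2.imwrite('pics/c6.png',np.hstack([a,b]))"
```

```text
contact_force: [0.2, 0.7, 0.3]
gripper_force: 0.0
contact_force: [0.2, -1.3, -0.2]
gripper_force: 0.5
contact_force: [0.8, -1.4, 0.8]
gripper_force: 0.5
t20.4 cutter xy [ -97.9067 -154.9476] z -3.8673353483217947 tool y rel cutter y -1.562511547067221 F cutter [ 0.5668 -1.5396] 0.7743554876121188 q [-0.3631 -0.1282  1.78   -0.0001  1.4898 -0.5104] tilt [-0.     -0.0001]
```

View pics/c6.png

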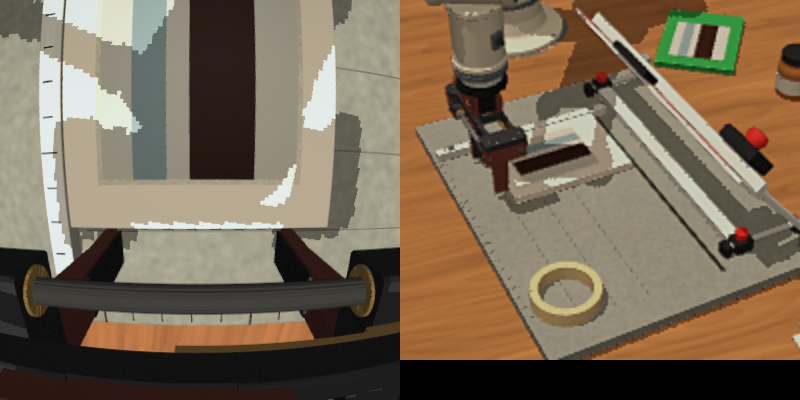

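The wrist view shows the board flush along the fence, with both fingers on its -y edge. I'll keep pushing to near the guide, then creep.

```bash

python3 -m inch '[{"fingers":0,"translation":[0.05,0,0],"delta_rot":[0,0,0]},{"fingers":0,"translation":[0.1,0,0],"delta_rot":[0,0,0]},{"fingers":0,"translation":[0.15,0,0],"delta_rot":[0,0,0]},{"fingers":0,"translation":[0.2,0,0],"delta_rot":[0,0,0]},{"fingers":0,"translation":[0.23,0,0],"delta_rot":[0,0,0]}]' |grep force
python3 -m inch '[{"fingers":0,"translation":[0.01,0,0],"delta_rot":[0,0,0]},{"fingers":0,"translation":[0.02,0,0],"delta_rot":[0,0,0]},{"fingers":0,"translation":[0.03,0,0],"delta_rot":[0,0,0]},{"fingers":0,"translation":[0.03,0,0],"delta_rot":[0,0,0]},{"fingers":0,"translation":[0.03,0,0],"delta_rot":[0,0,0]}]' |grep force
python3 st.py
```

```text
contact_force: [0.2, -0.9, 0.7]
gripper_force: 0.3
contact_force: [-0.3, -0.2, 0.9]
gripper_force: 0.0
t21.4 cutter xy [ -98.1015 -129.1779] z -3.828416813768207 tool y rel cutter y -1.56252714975247 F cutter [-0.2819 -0.1474] 0.8969291900770099 q [-0.3174 -0.1578  1.8066  0.0002  1.4928 -0.4647] tilt [0.     0.0002]
```

```bash

python3 -m inch '[{"fingers":0,"translation":[0.01,0,0],"delta_rot":[0,0,0]},{"fingers":0,"translation":[0.015,0,0],"delta_rot":[0,0,0]},{"fingers":0,"translation":[0.02,0,0],"delta_rot":[0,0,0]},{"fingers":0,"translation":[0.02,0,0],"delta_rot":[0,0,0]},{"fingers":0,"translation":[0.02,0,0],"delta_rot":[0,0,0]}]' |grep force
python3 st.py
```

```text
contact_force: [1.0, -0.5, 1.1]
gripper_force: 0.3
t21.9 cutter xy [ -98.1154 -127.2084] z -3.8461639634542952 tool y rel cutter y -1.5624367069032696 F cutter [ 0.957  -0.6072] 1.1373816266607393 q [-0.3136 -0.16    1.8086  0.      1.4929 -0.461 ] tilt [0.0001 0.    ]
```

```bash

python3 -m inch '[{"fingers":0,"translation":[0.005,0,0],"delta_rot":[0,0,0]},{"fingers":0,"translation":[0.01,0,0],"delta_rot":[0,0,0]},{"fingers":0,"translation":[0.015,0,0],"delta_rot":[0,0,0]},{"fingers":0,"translation":[0.015,0,0],"delta_rot":[0,0,0]},{"fingers":0,"translation":[0.015,0,0],"delta_rot":[0,0,0]}]' |grep force
python3 st.py
python3 -m inch '[{"fingers":0,"translation":[0.005,0,0],"delta_rot":[0,0,0]},{"fingers":0,"translation":[0.01,0,0],"delta_rot":[0,0,0]},{"fingers":0,"translation":[0.015,0,0],"delta_rot":[0,0,0]},{"fingers":0,"translation":[0.015,0,0],"delta_rot":[0,0,0]},{"fingers":0,"translation":[0.015,0,0],"delta_rot":[0,0,0]}]' |grep force
python3 st.py
```

```text
contact_force: [0.4, -1.0, -0.2]
gripper_force: 0.2
t22.4 cutter xy [ -98.1558 -125.6462] z -3.8569123003055483 tool y rel cutter y -1.5623892944492073 F cutter [ 0.2413 -1.0574] -0.21277759996113133 q [-0.3108 -0.1616  1.8101  0.0001  1.4932 -0.4583] tilt [-0.      0.0001]
contact_force: [-0.0, -0.7, 0.3]
gripper_force: 0.2
t22.9 cutter xy [ -98.1474 -124.1723] z -3.8391323147187877 tool y rel cutter y -1.5624364427066162 F cutter [-0.1415 -0.7318] 0.3045498983333597 q [-0.3081 -0.1633  1.8115  0.0001  1.4933 -0.4555] tilt [0.0001 0.0001]
```

```bash

python3 -m inch '[{"fingers":0,"translation":[0.005,0,0],"delta_rot":[0,0,0]},{"fingers":0,"translation":[0.01,0,0],"delta_rot":[0,0,0]},{"fingers":0,"translation":[0.015,0,0],"delta_rot":[0,0,0]},{"fingers":0,"translation":[0.015,0,0],"delta_rot":[0,0,0]},{"fingers":0,"translation":[0.015,0,0],"delta_rot":[0,0,0]}]' |grep force
python3 st.py
```

```text
contact_force: [-0.5, -0.0, 0.5]
gripper_force: 0.3
t23.4 cutter xy [ -98.1529 -122.6593] z -3.8523501276214596 tool y rel cutter y -1.562417521489511 F cutter [-0.457   0.0213] 0.48000640893050134 q [-0.3053 -0.1648  1.8129  0.0001  1.4935 -0.4527] tilt [0.     0.0001]
```

```bash

python3 -m inch '[{"fingers":0,"translation":[0.005,0,0],"delta_rot":[0,0,0]},{"fingers":0,"translation":[0.01,0,0],"delta_rot":[0,0,0]},{"fingers":0,"translation":[0.01,0,0],"delta_rot":[0,0,0]},{"fingers":0,"translation":[0.01,0,0],"delta_rot":[0,0,0]},{"fingers":0,"translation":[0.01,0,0],"delta_rot":[0,0,0]}]' |grep force
python3 st.py
python3 -m inch '[{"fingers":0,"translation":[0.005,0,0],"delta_rot":[0,0,0]},{"fingers":0,"translation":[0.01,0,0],"delta_rot":[0,0,0]},{"fingers":0,"translation":[0.01,0,0],"delta_rot":[0,0,0]},{"fingers":0,"translation":[0.01,0,0],"delta_rot":[0,0,0]},{"fingers":0,"translation":[0.01,0,0],"delta_rot":[0,0,0]}]' |grep force
python3 st.py
```

```text
contact_force: [0.1, -1.3, 0.3]
gripper_force: 0.2
t23.9 cutter xy [ -98.1678 -121.681 ] z -3.874963975530353 tool y rel cutter y -1.5624370874399052 F cutter [-0.1123 -1.2938] 0.3084667172488318 q [-0.3035 -0.1658  1.8139  0.0001  1.4935 -0.4509] tilt [0.     0.0001]
contact_force: [0.2, -0.9, -0.9]
gripper_force: 0.3
t24.4 cutter xy [ -98.2019 -120.6628] z -3.8877935581481045 tool y rel cutter y -1.5624575201248507 F cutter [ 0.0956 -0.8885] -0.9042298791798213 q [-0.3017 -0.1669  1.8149  0.0001  1.4937 -0.449 ] tilt [-0.      0.0001]
```

```bash

python3 -m inch '[{"fingers":0,"translation":[0.005,0,0],"delta_rot":[0,0,0]},{"fingers":0,"translation":[0.01,0,0],"delta_rot":[0,0,0]},{"fingers":0,"translation":[0.01,0,0],"delta_rot":[0,0,0]},{"fingers":0,"translation":[0.01,0,0],"delta_rot":[0,0,0]},{"fingers":0,"translation":[0.01,0,0],"delta_rot":[0,0,0]}]' |grep force
python3 st.py
```

```text
contact_force: [0.9, -0.8, 0.7]
gripper_force: 0.2
t24.9 cutter xy [ -98.2111 -119.6739] z -3.873243904842748 tool y rel cutter y -1.5624058847808864 F cutter [ 0.7876 -0.9489] 0.6608310225629123 q [-0.2998 -0.168   1.8158  0.0001  1.4938 -0.4472] tilt [-0.      0.0001]
```

```bash

python3 -m inch '[{"fingers":0,"translation":[0.005,0,0],"delta_rot":[0,0,0]},{"fingers":0,"translation":[0.01,0,0],"delta_rot":[0,0,0]},{"fingers":0,"translation":[0.01,0,0],"delta_rot":[0,0,0]},{"fingers":0,"translation":[0.01,0,0],"delta_rot":[0,0,0]},{"fingers":0,"translation":[0.01,0,0],"delta_rot":[0,0,0]}]' |grep force
python3 st.py
```

```text
contact_force: [-0.0, -0.6, 0.5]
gripper_force: 0.2
t25.4 cutter xy [ -98.2122 -118.6782] z -3.870278975368138 tool y rel cutter y -1.5624485727503123 F cutter [-0.0889 -0.5451] 0.4575235770325511 q [-0.298  -0.169   1.8167  0.0001  1.494  -0.4453] tilt [-0.      0.0001]
```

```bash

python3 -m inch '[{"fingers":0,"translation":[0.005,0,0],"delta_rot":[0,0,0]},{"fingers":0,"translation":[0.01,0,0],"delta_rot":[0,0,0]},{"fingers":0,"translation":[0.01,0,0],"delta_rot":[0,0,0]},{"fingers":0,"translation":[0.01,0,0],"delta_rot":[0,0,0]},{"fingers":0,"translation":[0.01,0,0],"delta_rot":[0,0,0]}]' |grep force
python3 st.py
```

```text
contact_force: [-0.4, -0.6, -0.2]
gripper_force: 0.2
t25.9 cutter xy [ -98.2201 -117.6605] z -3.858181560727342 tool y rel cutter y -1.5624453597448336 F cutter [-0.4819 -0.5206] -0.21164780649210985 q [-0.2961 -0.1701  1.8176  0.0001  1.4941 -0.4435] tilt [-0.      0.0001]
```

```bash
python3 - <<'E'
from m import *
s=snap('scene','s6')
i=s['frame'][:,:,::-1][125:265,255:395]
cv2.imwrite('pics/c7.png',cv2.resize(i,None,fx=4.2,fy=4.2,interpolation=cv2.INTER_CUBIC))
E
```

```text
(no output)
```

View pics/c7.png

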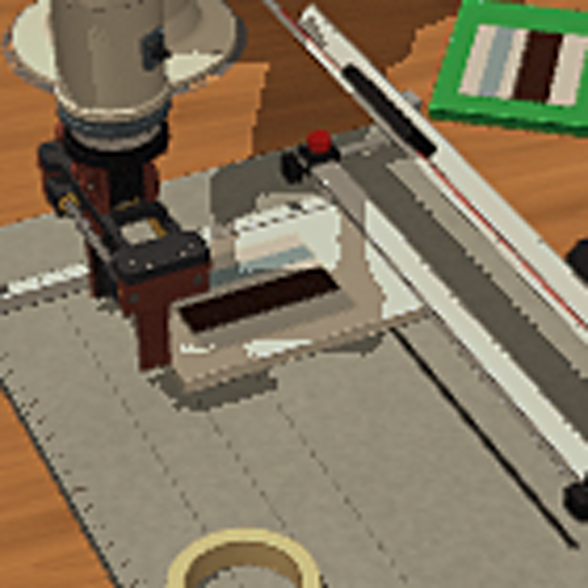

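The board's far corner at (432,310) is within a millimetre or two of the guide's foot. I'll keep feeling forward.

```bash

python3 -m inch '[{"fingers":0,"translation":[0.005,0,0],"delta_rot":[0,0,0]},{"fingers":0,"translation":[0.01,0,0],"delta_rot":[0,0,0]},{"fingers":0,"translation":[0.01,0,0],"delta_rot":[0,0,0]},{"fingers":0,"translation":[0.01,0,0],"delta_rot":[0,0,0]},{"fingers":0,"translation":[0.01,0,0],"delta_rot":[0,0,0]}]' |grep force
python3 st.py
```

```text
contact_force: [-0.2, -0.5, 0.7]
gripper_force: 0.2
t26.5 cutter xy [ -98.2207 -116.6863] z -3.8508620213011655 tool y rel cutter y -1.5623939241417122 F cutter [-0.2273 -0.4243] 0.6916794980688279 q [-0.2942 -0.1711  1.8185  0.0001  1.4942 -0.4417] tilt [0.     0.0001]
```

```bash

python3 -m inch '[{"fingers":0,"translation":[0.005,0,0],"delta_rot":[0,0,0]},{"fingers":0,"translation":[0.01,0,0],"delta_rot":[0,0,0]},{"fingers":0,"translation":[0.01,0,0],"delta_rot":[0,0,0]},{"fingers":0,"translation":[0.01,0,0],"delta_rot":[0,0,0]},{"fingers":0,"translation":[0.01,0,0],"delta_rot":[0,0,0]}]' |grep force
python3 st.py
```

```text
contact_force: [0.2, -1.0, 0.2]
gripper_force: 0.2
t27.0 cutter xy [ -98.2359 -115.6714] z -3.8677743449341273 tool y rel cutter y -1.5624284104291457 F cutter [ 0.0526 -1.0634] 0.173168511802427 q [-0.2924 -0.1721  1.8195  0.0001  1.4943 -0.4398] tilt [-0.      0.0001]
```

```bash

python3 -m inch '[{"fingers":0,"translation":[0.005,0,0],"delta_rot":[0,0,0]},{"fingers":0,"translation":[0.01,0,0],"delta_rot":[0,0,0]},{"fingers":0,"translation":[0.01,0,0],"delta_rot":[0,0,0]},{"fingers":0,"translation":[0.01,0,0],"delta_rot":[0,0,0]},{"fingers":0,"translation":[0.01,0,0],"delta_rot":[0,0,0]}]' |grep force
python3 st.py
```

```text
contact_force: [0.0, 0.2, 0.1]
gripper_force: 0.2
t27.5 cutter xy [ -98.242 -114.654] z -3.8710713941055923 tool y rel cutter y -1.5623961522579413 F cutter [0.0415 0.2141] 0.08034166247845323 q [-0.2905 -0.1732  1.8204  0.0001  1.4944 -0.4379] tilt [-0.      0.0001]
```

```bash

python3 -m inch '[{"fingers":0,"translation":[0.005,0,0],"delta_rot":[0,0,0]},{"fingers":0,"translation":[0.01,0,0],"delta_rot":[0,0,0]},{"fingers":0,"translation":[0.01,0,0],"delta_rot":[0,0,0]},{"fingers":0,"translation":[0.01,0,0],"delta_rot":[0,0,0]},{"fingers":0,"translation":[0.01,0,0],"delta_rot":[0,0,0]}]' |grep force
python3 st.py
```

```text
contact_force: [1.2, -3.0, -0.2]
gripper_force: 1.9
t28.0 cutter xy [ -98.2819 -114.1075] z -3.8402225334963624 tool y rel cutter y -1.5626462939044075 F cutter [ 0.7452 -3.1605] -0.24192792066143903 q [-0.2889 -0.1742  1.8212 -0.0006  1.4943 -0.4361] tilt [ 0.0001 -0.0007]
```

The force rose to 3 N and the board stopped at the guide. I'll add 0.5 mm to seat it.

```bash

python3 -m inch '[{"fingers":0,"translation":[0.005,0,0],"delta_rot":[0,0,0]},{"fingers":0,"translation":[0.005,0,0],"delta_rot":[0,0,0]},{"fingers":0,"translation":[0.005,0,0],"delta_rot":[0,0,0]},{"fingers":0,"translation":[0.005,0,0],"delta_rot":[0,0,0]},{"fingers":0,"translation":[0.005,0,0],"delta_rot":[0,0,0]}]' |grep force
python3 st.py
python3 - <<'E'
from m import *
w=snap('wrist','w7');g=w['frame'].astype(int).sum(2)
# near(-y) edge and fence-side edge and far edge of the board at z=.037
def scan(f,rng,n): 
    v=np.array([g[tuple(np.clip(np.round(px(w,[*W(*f(a)),.037],True))[::-1],0,[399,639]).astype(int))] for a in rng])
    print(n,[(round(rng[k]*1000,1),int(v[k]),int(v[k+1])) for k in np.where(abs(np.diff(v))>70)[0]])
for x in(-.12,-.098,-.07): scan(lambda a:(x,a),np.arange(-.13,-.085,.001),f'-y edge at x={x}')
for y in(-.09,-.05,-.02): scan(lambda a:(a,y),np.arange(-.2,-.15,.001),f'fence at y={y}')
for y in(-.09,-.05,-.02): scan(lambda a:(a,y),np.arange(-.05,0,.001),f'+x edge at y={y}')
E
```

```text
contact_force: [0.4, -5.5, -0.4]
gripper_force: 2.8
t28.5 cutter xy [ -98.2692 -114.026 ] z -3.8069556357752594 tool y rel cutter y -1.5628116138946164 F cutter [-0.3799 -5.5083] -0.4099886892154502 q [-0.2882 -0.1747  1.8216 -0.0013  1.494  -0.4351] tilt [ 0.0003 -0.0015]
-y edge at x=-0.12 [(np.float64(-103.0), 424, 705), (np.float64(-99.0), 702, 497)]
-y edge at x=-0.098 [(np.float64(-103.0), 461, 702), (np.float64(-100.0), 695, 496)]
-y edge at x=-0.07 [(np.float64(-104.0), 463, 539), (np.float64(-103.0), 539, 701), (np.float64(-100.0), 701, 495)]
fence at y=-0.09 [(np.float64(-188.0), 497, 692), (np.float64(-181.0), 697, 468), (np.float64(-175.0), 465, 342), (np.float64(-173.0), 320, 448)]
fence at y=-0.05 [(np.float64(-189.0), 443, 653), (np.float64(-181.0), 695, 480), (np.float64(-175.0), 412, 310), (np.float64(-173.0), 343, 493)]
fence at y=-0.02 [(np.float64(-189.0), 440, 643), (np.float64(-175.0), 649, 229), (np.float64(-174.0), 229, 689), (np.float64(-169.0), 688, 517)]
+x edge at y=-0.09 [(np.float64(-26.0), 488, 275), (np.float64(-10.0), 263, 422)]
+x edge at y=-0.05 [(np.float64(-26.0), 451, 293), (np.float64(-9.0), 284, 453)]
+x edge at y=-0.02 [(np.float64(-39.0), 492, 673), (np.float64(-26.0), 645, 454)]
```

Board at the guide: force steady at 5.5 N, well under the 20 N that shifts it. I'll back off, lift, close the fingers and go over the raised bar.

```bash

python3 -m inch '[{"fingers":0,"translation":[-0.1,0,0],"delta_rot":[0,0,0]},{"fingers":0,"translation":[-0.25,0,0],"delta_rot":[0,0,0]},{"fingers":0,"translation":[-0.25,0,-0.3],"delta_rot":[0,0,0]},{"fingers":0.5,"translation":[-0.25,0,-0.65],"delta_rot":[0,0,0]},{"fingers":1,"translation":[-0.25,0,-1],"delta_rot":[0,0,0]}]' |grep force
python3 -m inch '[{"fingers":1,"translation":[0,0.2,-0.5],"delta_rot":[0,0,0]},{"fingers":1,"translation":[0,0.48,-1],"delta_rot":[0,0,0]},{"fingers":1,"translation":[0,0.48,-1],"delta_rot":[0,0,0]},{"fingers":1,"translation":[0,0.48,-1],"delta_rot":[0,0,0]},{"fingers":1,"translation":[0,0.48,-1],"delta_rot":[0,0,0]}]' |grep force
python3 -m inch '[{"fingers":1,"translation":[0,0,-0.45],"delta_rot":[0,0,0]},{"fingers":1,"translation":[0,0,-0.8],"delta_rot":[0,0,0]},{"fingers":1,"translation":[0.4,0,-0.9],"delta_rot":[0,0,0]},{"fingers":1,"translation":[0.8,0,-0.9],"delta_rot":[0,0,0]},{"fingers":1,"translation":[0.9,0,-0.9],"delta_rot":[0,0,0]}]'
python3 st.py
python3 - <<'E'
from m import *
s=snap('scene','s7');t=snap('top','t7')
E
```

```text
contact_force: [1.5, 0.1, 0.1]
gripper_force: 0.0
contact_force: [0.5, -0.6, -0.6]
gripper_force: 0.0
time: 30.05
tool_pos: [0.5114, -0.0313, 0.2852]
orientation: [[-0.149, 0.989, -0.001], [0.989, 0.149, 0.001], [0.002, -0.001, -1.0]]
contact_force: [-0.1, 0.3, 0.7]
gripper_width: 0.0005
gripper_force: 0.0
t30.1 cutter xy [-51.4905 -45.3704] z 285.23473288462776 tool y rel cutter y -1.5598731030370379 F cutter [-0.0764  0.357 ] 0.7147564500408848 q [-0.1283 -0.0966  1.2351  0.0012  2.0047 -0.2778] tilt [-0.0015  0.0013]
```

```bash

python3 -m inch '[{"fingers":1,"translation":[0.3,0,0],"delta_rot":[0,0,0]},{"fingers":1,"translation":[0.6,0,0],"delta_rot":[0,0,0]},{"fingers":1,"translation":[0.9,0,0],"delta_rot":[0,0,0]},{"fingers":1,"translation":[1,0,0],"delta_rot":[0,0,0]},{"fingers":1,"translation":[1,0,0],"delta_rot":[0,0,0]}]' |grep contact
python3 -m inch '[{"fingers":1,"translation":[0.3,0,0],"delta_rot":[0,0,0]},{"fingers":1,"translation":[0.54,0,0],"delta_rot":[0,0,0]},{"fingers":1,"translation":[0.54,0,0.3],"delta_rot":[0,0,0]},{"fingers":1,"translation":[0.54,0,0.5],"delta_rot":[0,0,0]},{"fingers":1,"translation":[0.54,0,0.5],"delta_rot":[0,0,0]}]' |grep contact
python3 st.py
```

```text
contact_force: [0.5, -0.6, -0.4]
contact_force: [0.7, -1.0, -0.6]
t31.1 cutter xy [-53.0816 104.4779] z 232.16252485973274 tool y rel cutter y -1.5639823381301894 F cutter [ 0.5778 -1.123 ] -0.5811968074238891 q [ 0.1676 -0.147   1.3772 -0.0008  1.9179  0.0215] tilt [-0.0063 -0.0019]
```

```bash

python3 -m inch '[{"fingers":1,"translation":[0,0,0.12],"delta_rot":[0,0,0]},{"fingers":1,"translation":[0,0,0.22],"delta_rot":[0,0,0]},{"fingers":1,"translation":[0,0,0.22],"delta_rot":[0,0,0]},{"fingers":1,"translation":[-0.05,0,0.22],"delta_rot":[0,0,0]},{"fingers":1,"translation":[-0.1,0,0.22],"delta_rot":[0,0,0]}]' |grep contact
python3 st.py
python3 -m inch '[{"fingers":1,"translation":[-0.05,0,0.03],"delta_rot":[0,0,0]},{"fingers":1,"translation":[-0.1,0,0.07],"delta_rot":[0,0,0]},{"fingers":1,"translation":[-0.16,0,0.12],"delta_rot":[0,0,0]},{"fingers":1,"translation":[-0.22,0,0.17],"delta_rot":[0,0,0]},{"fingers":1,"translation":[-0.27,0,0.22],"delta_rot":[0,0,0]}]' |grep contact
python3 st.py
```

```text
contact_force: [-1.0, 0.9, 0.2]
t31.6 cutter xy [-51.7413  95.7545] z 214.94183192318158 tool y rel cutter y -1.562219084955183 F cutter [-0.8823  0.9971] 0.18545395997176067 q [ 0.1497 -0.1606  1.4202 -0.0002  1.8808  0.002 ] tilt [0.0012 0.    ]
contact_force: [0.2, -0.1, 0.5]
t32.1 cutter xy [-51.8964  68.5451] z 191.44880351872908 tool y rel cutter y -1.562740844676549 F cutter [ 0.2129 -0.1096] 0.48504816843976445 q [ 0.0953 -0.1705  1.4707 -0.0001  1.8418 -0.0518] tilt [-0.0005 -0.0001]
```

```bash

python3 -m inch '[{"fingers":1,"translation":[-0.08,0,0.07],"delta_rot":[0,0,0]},{"fingers":1,"translation":[-0.17,0,0.14],"delta_rot":[0,0,0]},{"fingers":1,"translation":[-0.25,0,0.21],"delta_rot":[0,0,0]},{"fingers":1,"translation":[-0.32,0,0.29],"delta_rot":[0,0,0]},{"fingers":1,"translation":[-0.39,0,0.37],"delta_rot":[0,0,0]}]' |grep contact
python3 st.py
python3 - <<'E'
from m import *
T0=load('t7')['frame'];t=snap('top','t8')
# dark tab pixels in the top view near the tool: compare bar edge (red line) column at image row
for n,f in(('t7',T0),('t8',t['frame'])):
    for row in(110,140,175,225,240):
        r=f[row].astype(int); k=[c for c in range(245,345) if r[c,0]-r[c,1]>45 and r[c,0]-r[c,2]>45 and r[c,0]>110]
        print(n,row,k[:12])
E
```

```text
contact_force: [1.0, 1.1, 0.1]
t32.6 cutter xy [-51.5081  29.5163] z 154.36691027389432 tool y rel cutter y -1.5626250258970609 F cutter [1.1747 0.9904] 0.1012001842768353 q [ 0.0177 -0.1748  1.5401  0.      1.7764 -0.1295] tilt [-0.0002  0.    ]
t7 110 [276]
t7 140 [280]
t7 175 []
t7 225 []
t7 240 []
t8 110 []
t8 140 []
t8 175 []
t8 225 [291]
t8 240 []
```

```bash
python3 - <<'E'
from m import *
T0=load('t7')['frame'];t8=load('t8');t=t8['frame']
d=np.abs(T0.astype(int)-t).sum(2)
for row in(95,105,115,125,135):
    for n,f in(('t7',T0),('t8',t)):
        r=f[row,245:330].astype(int); s=r[:,0]-(r[:,1]+r[:,2])//2
        k=np.argsort(s)[-3:]; print(n,row,[(int(245+a),int(s[a])) for a in k], 'bright',[int(245+a) for a in np.where(r.sum(1)>520)[0]])
# predicted red line columns (free edge r=195,n=6) at cutter x=.12
for th in(.9,.5,.3): print(th,px(t8,[*W(.12,.2-.195*np.cos(th)+.006*np.sin(th)),.043+.195*np.sin(th)+.006*np.cos(th)]))
E
```

```text
t7 95 [(303, 37), (301, 38), (274, 67)] bright []
t8 95 [(273, 30), (275, 32), (274, 64)] bright []
t7 105 [(250, 126), (248, 128), (249, 130)] bright []
t8 105 [(250, 123), (249, 125), (248, 129)] bright []
t7 115 [(278, 35), (276, 49), (277, 64)] bright []
t8 115 [(319, 27), (265, 29), (322, 31)] bright []
t7 125 [(279, 38), (277, 39), (278, 74)] bright []
t8 125 [(264, 24), (265, 26), (322, 29)] bright []
t7 135 [(298, 36), (280, 41), (279, 60)] bright []
t8 135 [(322, 24), (319, 27), (265, 29)] bright []
0.9 [273.6968 115.8207]
0.5 [294.6376 121.3948]
0.3 [300.9868 125.179 ]
```

The bar has not moved: its red line is still at column 274, and the tool passed above it. So the real fingertips are higher than the TCP reading, closed as well as open. I'll go up and back over, then approach lower by feel.

```bash

python3 -m inch '[{"fingers":1,"translation":[0,0,-0.4],"delta_rot":[0,0,0]},{"fingers":1,"translation":[0,0,-0.8],"delta_rot":[0,0,0]},{"fingers":1,"translation":[0,0,-1],"delta_rot":[0,0,0]},{"fingers":1,"translation":[0.2,0,-1],"delta_rot":[0,0,0]},{"fingers":1,"translation":[0.5,0,-1],"delta_rot":[0,0,0]}]' |grep contact
python3 -m inch '[{"fingers":1,"translation":[0.2,0,0],"delta_rot":[0,0,0]},{"fingers":1,"translation":[0.35,0,0],"delta_rot":[0,0,0]},{"fingers":1,"translation":[0.35,0,0.25],"delta_rot":[0,0,0]},{"fingers":1,"translation":[0.35,0,0.5],"delta_rot":[0,0,0]},{"fingers":1,"translation":[0.35,0,0.5],"delta_rot":[0,0,0]}]' |grep contact
python3 st.py
python3 - <<'E'
from m import *
w=snap('wrist','w8');f=w['frame'].astype(int);o=get_obs();c=C(o['tool_pos']);R=o['orientation'];tp=o['tool_pos']
for d in(0,.01,.02,.033): print(d,px(w,tp-R[:,2]*d,True).round(1), px(w,tp-R[:,2]*d+R[:,0]*.012,True).round(1))
for row in range(150,270,6): print(row,[int(v) for v in f[row,270:370:6].sum(1)])
E
```

```text
contact_force: [0.4, 0.5, 0.0]
contact_force: [-0.1, -0.6, -0.8]
t33.7 cutter xy [-53.6397 115.1921] z 201.14723241300746 tool y rel cutter y -1.5621883494644362 F cutter [-0.1853 -0.5318] -0.8499720551081151 q [ 0.1885 -0.1573  1.4417 -0.0001  1.8636  0.0408] tilt [-0.0064 -0.0014]
0 [320.3 225.7] [320.3 208.5]
0.01 [320.3 230.7] [320.3 212.7]
0.02 [320.3 236.1] [320.4 217.4]
0.033 [320.4 244.1] [320.4 224.2]
150 [287, 293, 290, 295, 300, 299, 296, 299, 289, 299, 296, 297, 288, 287, 305, 309, 293]
156 [306, 298, 299, 298, 298, 294, 300, 303, 300, 297, 292, 298, 301, 288, 300, 292, 298]
162 [298, 286, 298, 302, 297, 286, 294, 297, 284, 306, 300, 311, 286, 304, 295, 298, 295]
168 [309, 292, 296, 302, 293, 296, 298, 306, 289, 287, 308, 299, 286, 297, 299, 301, 288]
174 [306, 304, 300, 296, 304, 292, 297, 304, 296, 296, 300, 290, 304, 302, 303, 300, 299]
180 [717, 675, 718, 683, 658, 688, 674, 690, 479, 687, 518, 685, 477, 679, 479, 675, 484]
186 [718, 717, 717, 718, 716, 715, 718, 715, 716, 715, 716, 714, 715, 714, 715, 714, 716]
192 [720, 718, 719, 718, 717, 718, 718, 718, 718, 719, 7
[... 359 characters left out ...]
587, 586, 587, 589, 585, 585, 584]
222 [690, 691, 694, 694, 696, 696, 696, 699, 696, 696, 696, 696, 694, 696, 661, 695, 694]
228 [684, 683, 684, 686, 687, 688, 616, 511, 690, 641, 497, 687, 691, 689, 690, 688, 690]
234 [435, 434, 432, 432, 432, 415, 93, 97, 139, 95, 97, 296, 419, 418, 415, 415, 415]
240 [442, 442, 441, 440, 441, 396, 91, 97, 145, 96, 95, 96, 432, 435, 430, 426, 428]
246 [440, 440, 438, 441, 439, 161, 93, 93, 139, 95, 94, 96, 434, 433, 427, 429, 423]
252 [452, 451, 450, 448, 448, 96, 95, 94, 145, 95, 91, 95, 428, 433, 432, 427, 429]
258 [54, 57, 51, 60, 59, 53, 57, 61, 46, 94, 58, 54, 59, 53, 53, 57, 46]
264 [60, 42, 50, 57, 56, 54, 52, 52, 70, 92, 56, 52, 62, 54, 54, 54, 55]
```

The closed tips show at row ≈230, about 35 mm behind the TCP reading, the same as when open. I'll take that off the z targets and repeat the arc.

```bash

python3 -m inch '[{"fingers":1,"translation":[0,0,0.1],"delta_rot":[0,0,0]},{"fingers":1,"translation":[0,0,0.2],"delta_rot":[0,0,0]},{"fingers":1,"translation":[-0.05,0,0.25],"delta_rot":[0,0,0]},{"fingers":1,"translation":[-0.1,0,0.25],"delta_rot":[0,0,0]},{"fingers":1,"translation":[-0.15,0,0.25],"delta_rot":[0,0,0]}]' |grep contact
python3 st.py
python3 -m inch '[{"fingers":1,"translation":[-0.05,0,0],"delta_rot":[0,0,0]},{"fingers":1,"translation":[-0.1,0,0.02],"delta_rot":[0,0,0]},{"fingers":1,"translation":[-0.15,0,0.06],"delta_rot":[0,0,0]},{"fingers":1,"translation":[-0.2,0,0.1],"delta_rot":[0,0,0]},{"fingers":1,"translation":[-0.25,0,0.15],"delta_rot":[0,0,0]}]' |grep contact
python3 st.py
```

```text
contact_force: [-0.9, -0.5, -0.7]
t34.2 cutter xy [-52.0241  99.548 ] z 180.32469540993617 tool y rel cutter y -1.5627550979262619 F cutter [-0.9738 -0.3748] -0.7030692937660494 q [ 0.1572 -0.1695  1.4896 -0.0001  1.8214  0.0101] tilt [ 0.0001 -0.0001]
contact_force: [0.2, 1.4, 3.3]
t34.8 cutter xy [-51.584   74.9263] z 165.35783065060465 tool y rel cutter y -1.5622514403021535 F cutter [0.4361 1.3783] 3.260781581799355 q [ 0.1078 -0.1761  1.5219  0.0004  1.7947 -0.0397] tilt [0.001  0.0005]
```

Contact with the tab, about 3.5 N. I'll follow the arc down.

```bash

python3 -m inch '[{"fingers":1,"translation":[-0.09,0,0.07],"delta_rot":[0,0,0]},{"fingers":1,"translation":[-0.18,0,0.14],"delta_rot":[0,0,0]},{"fingers":1,"translation":[-0.27,0,0.24],"delta_rot":[0,0,0]},{"fingers":1,"translation":[-0.36,0,0.35],"delta_rot":[0,0,0]},{"fingers":1,"translation":[-0.45,0,0.46],"delta_rot":[0,0,0]}]' |grep contact
python3 st.py
```

```text
contact_force: [-0.5, 1.5, 1.1]
t35.2 cutter xy [-51.6912  29.2654] z 117.78540347839972 tool y rel cutter y -1.5626883640481561 F cutter [-0.2604  1.5098] 1.1331273790512941 q [ 0.0173 -0.1749  1.6047 -0.0002  1.7124 -0.1299] tilt [-0.0007 -0.0002]
```

```bash

python3 -m inch '[{"fingers":1,"translation":[-0.06,0,0.09],"delta_rot":[0,0,0]},{"fingers":1,"translation":[-0.12,0,0.19],"delta_rot":[0,0,0]},{"fingers":1,"translation":[-0.18,0,0.28],"delta_rot":[0,0,0]},{"fingers":1,"translation":[-0.22,0,0.38],"delta_rot":[0,0,0]},{"fingers":1,"translation":[-0.25,0,0.46],"delta_rot":[0,0,0]}]' |grep contact
python3 st.py
```

```text
contact_force: [-1.1, 0.6, -0.0]
t35.8 cutter xy [-51.3235   4.538 ] z 72.21478074570068 tool y rel cutter y -1.56279463918719 F cutter [-1.0425  0.7124] -0.004975190673561558 q [-0.031  -0.16    1.6721 -0.0006  1.6296 -0.178 ] tilt [-0.0002 -0.0006]
```

```bash
cat > bar.py <<'E'
from m import *
import sys
t=snap('top',sys.argv[1]);f=t['frame'].astype(int)
for row in range(85,106,5):
    r=f[row,255:330]; s=r[:,0]-(r[:,1]+r[:,2])//2; k=np.argsort(s)[-4:]; print(row,[(int(255+a),int(s[a])) for a in k])
for th in(.9,.4,.3,.2,.1,0): print(th,px(t,[*W(.2,.2-.195*np.cos(th)+.006*np.sin(th)),.043+.195*np.sin(th)+.006*np.cos(th)]))
E
python3 bar.py t9
```

```text
85 [(303, 87), (304, 88), (307, 88), (305, 89)]
90 [(268, 82), (267, 82), (265, 84), (264, 84)]
95 [(301, 19), (299, 36), (297, 38), (298, 63)]
100 [(318, 19), (300, 29), (298, 60), (299, 63)]
105 [(279, 137), (275, 139), (277, 139), (274, 140)]
0.9 [270.2824  87.3378]
0.4 [294.6884  96.6477]
0.3 [297.5262  99.0098]
0.2 [299.6584 101.46  ]
0.1 [301.0959 103.9673]
0 [301.8579 106.5027]
```

The bar is following, at about 0.25–0.3 rad. I'll carry on down.

```bash

python3 -m inch '[{"fingers":1,"translation":[-0.03,0,0.08],"delta_rot":[0,0,0]},{"fingers":1,"translation":[-0.06,0,0.16],"delta_rot":[0,0,0]},{"fingers":1,"translation":[-0.08,0,0.24],"delta_rot":[0,0,0]},{"fingers":1,"translation":[-0.1,0,0.32],"delta_rot":[0,0,0]},{"fingers":1,"translation":[-0.11,0,0.38],"delta_rot":[0,0,0]}]' |grep contact
python3 st.py
python3 -m inch '[{"fingers":1,"translation":[0,0,0.02],"delta_rot":[0,0,0]},{"fingers":1,"translation":[0,0,0.04],"delta_rot":[0,0,0]},{"fingers":1,"translation":[0,0,0.06],"delta_rot":[0,0,0]},{"fingers":1,"translation":[0,0,0.08],"delta_rot":[0,0,0]},{"fingers":1,"translation":[0,0,0.08],"delta_rot":[0,0,0]}]' |grep contact
python3 st.py
```

```text
contact_force: [-0.8, -0.6, 0.2]
t36.3 cutter xy [-51.2667  -6.0415] z 34.252869900796334 tool y rel cutter y -1.5625308768657016 F cutter [-0.854  -0.4756] 0.15469239596016537 q [-0.0518 -0.1406  1.7224 -0.0002  1.5601 -0.1991] tilt [-0.0003 -0.0002]
contact_force: [1.0, -0.2, 0.8]
t36.8 cutter xy [-51.1113  -5.7813] z 26.995527937310214 tool y rel cutter y -1.5623736519921825 F cutter [ 0.9281 -0.2873] 0.8398585542706207 q [-0.0515 -0.1369  1.732   0.      1.5463 -0.1989] tilt [0.0001 0.    ]
```

```bash

python3 -m inch '[{"fingers":1,"translation":[0,0,0.01],"delta_rot":[0,0,0]},{"fingers":1,"translation":[0,0,0.02],"delta_rot":[0,0,0]},{"fingers":1,"translation":[0,0,0.03],"delta_rot":[0,0,0]},{"fingers":1,"translation":[0,0,0.04],"delta_rot":[0,0,0]},{"fingers":1,"translation":[0,0,0.04],"delta_rot":[0,0,0]}]' |grep contact
python3 st.py; python3 bar.py t10
```

```text
contact_force: [0.5, 0.3, -0.2]
t37.3 cutter xy [-51.1485  -5.7664] z 22.975047244479075 tool y rel cutter y -1.562440508103811 F cutter [0.5178 0.2557] -0.19643168733413952 q [-0.0515 -0.1345  1.7371  0.0001  1.5391 -0.1989] tilt [-0.0001  0.0001]
85 [(286, 87), (303, 87), (301, 88), (306, 88)]
90 [(272, 82), (265, 83), (266, 83), (267, 84)]
95 [(258, 19), (321, 19), (327, 19), (328, 19)]
100 [(314, 18), (320, 18), (302, 23), (301, 26)]
105 [(302, 48), (301, 59), (265, 68), (266, 69)]
0.9 [270.2824  87.3378]
0.4 [294.6884  96.6477]
0.3 [297.5262  99.0098]
0.2 [299.6584 101.46  ]
0.1 [301.0959 103.9673]
0 [301.8579 106.5027]
```

```bash

python3 -m inch '[{"fingers":1,"translation":[0,0,0.01],"delta_rot":[0,0,0]},{"fingers":1,"translation":[0,0,0.02],"delta_rot":[0,0,0]},{"fingers":1,"translation":[0,0,0.03],"delta_rot":[0,0,0]},{"fingers":1,"translation":[0,0,0.03],"delta_rot":[0,0,0]},{"fingers":1,"translation":[0,0,0.03],"delta_rot":[0,0,0]}]' |grep contact
python3 st.py
```

```text
contact_force: [0.0, 0.4, -0.7]
t37.9 cutter xy [-51.2607  -5.718 ] z 19.934166590649678 tool y rel cutter y -1.5624546011868543 F cutter [0.0887 0.3521] -0.7487248680669424 q [-0.0515 -0.1328  1.741   0.0002  1.5337 -0.1989] tilt [-0.0004  0.0002]
```

```bash

python3 -m inch '[{"fingers":1,"translation":[0,0,0.01],"delta_rot":[0,0,0]},{"fingers":1,"translation":[0,0,0.02],"delta_rot":[0,0,0]},{"fingers":1,"translation":[0,0,0.02],"delta_rot":[0,0,0]},{"fingers":1,"translation":[0,0,0.02],"delta_rot":[0,0,0]},{"fingers":1,"translation":[0,0,0.02],"delta_rot":[0,0,0]}]' |grep contact
python3 st.py
```

```text
contact_force: [-0.4, -0.9, 0.3]
t38.4 cutter xy [-51.1932  -5.7614] z 18.0223763061328 tool y rel cutter y -1.5624299032932887 F cutter [-0.5373 -0.8511] 0.2754266460990498 q [-0.0515 -0.1317  1.7434  0.0001  1.5299 -0.1989] tilt [-0.0001  0.0001]
```

```bash

python3 -m inch '[{"fingers":1,"translation":[0,0,0.01],"delta_rot":[0,0,0]},{"fingers":1,"translation":[0,0,0.02],"delta_rot":[0,0,0]},{"fingers":1,"translation":[0,0,0.02],"delta_rot":[0,0,0]},{"fingers":1,"translation":[0,0,0.02],"delta_rot":[0,0,0]},{"fingers":1,"translation":[0,0,0.02],"delta_rot":[0,0,0]}]' |grep contact
python3 st.py; python3 bar.py t11|tail -8
```

```text
contact_force: [0.6, -0.8, 0.7]
t38.9 cutter xy [-51.1862  -5.7885] z 16.009941591882626 tool y rel cutter y -1.5624321122032618 F cutter [ 0.4564 -0.8498] 0.700455074590624 q [-0.0515 -0.1304  1.746   0.0001  1.5262 -0.1989] tilt [-0.0001  0.0001]
100 [(313, 18), (312, 19), (321, 19), (319, 20)]
105 [(302, 52), (265, 58), (266, 59), (301, 59)]
0.9 [270.2824  87.3378]
0.4 [294.6884  96.6477]
0.3 [297.5262  99.0098]
0.2 [299.6584 101.46  ]
0.1 [301.0959 103.9673]
0 [301.8579 106.5027]
```

```bash

python3 -m inch '[{"fingers":1,"translation":[0,0,0.01],"delta_rot":[0,0,0]},{"fingers":1,"translation":[0,0,0.02],"delta_rot":[0,0,0]},{"fingers":1,"translation":[0,0,0.02],"delta_rot":[0,0,0]},{"fingers":1,"translation":[0,0,0.02],"delta_rot":[0,0,0]},{"fingers":1,"translation":[0,0,0.02],"delta_rot":[0,0,0]}]' |grep contact
python3 st.py
```

```text
contact_force: [-5.3, -0.3, 8.9]
t39.4 cutter xy [-51.0715  -5.8066] z 15.816949852619535 tool y rel cutter y -1.5623294781101893 F cutter [-5.3233  0.4771] 8.85827576321097 q [-0.0515 -0.1308  1.7467 -0.      1.5251 -0.199 ] tilt [ 0.0007 -0.    ]
```

The tool has stalled with 9 N on the tab, so the bar is down on the board. I'll lift away and check.

```bash

python3 -m inch '[{"fingers":1,"translation":[0,0,0.005],"delta_rot":[0,0,0]},{"fingers":1,"translation":[0,0,0],"delta_rot":[0,0,0]},{"fingers":1,"translation":[0,0,-0.2],"delta_rot":[0,0,0]},{"fingers":1,"translation":[0,0,-0.6],"delta_rot":[0,0,0]},{"fingers":1,"translation":[0,0,-1],"delta_rot":[0,0,0]}]' |grep contact
python3 -m inch '[{"fingers":1,"translation":[0,0,-0.5],"delta_rot":[0,0,0]},{"fingers":1,"translation":[0,0,-1],"delta_rot":[0,0,0]},{"fingers":1,"translation":[0,0,-1],"delta_rot":[0,0,0]},{"fingers":1,"translation":[0,0,-1],"delta_rot":[0,0,0]},{"fingers":1,"translation":[0,0,-1],"delta_rot":[0,0,0]}]' |grep contact
python3 bar.py t12
python3 - <<'E'
from m import *
w=snap('wrist','w9');g=w['frame'].astype(int).sum(2);snap('scene','s9')
def scan(f,rng,n): 
    v=np.array([g[tuple(np.clip(np.round(px(w,[*W(*f(a)),.037],True))[::-1],0,[399,639]).astype(int))] for a in rng])
    print(n,[(round(rng[k]*1000),int(v[k]),int(v[k+1])) for k in np.where(abs(np.diff(v))>60)[0]])
for x in(-.15,-.12,-.098,-.07,-.04): scan(lambda a:(x,a),np.arange(-.13,-.085,.001),f'-y edge at x={x}')
for y in(-.09,-.06,-.03): scan(lambda a:(a,y),np.arange(-.2,-.15,.001),f'fence at y={y}')
for y in(-.09,-.06,-.03): scan(lambda a:(a,y),np.arange(-.045,0,.001),f'+x edge at y={y}')
E
python3 st.py
```

```text
contact_force: [0.6, 0.4, -0.1]
contact_force: [0.4, 0.3, -0.8]
85 [(271, 85), (310, 85), (272, 86), (257, 87)]
90 [(265, 83), (263, 83), (267, 83), (270, 83)]
95 [(284, 21), (286, 23), (275, 27), (285, 30)]
100 [(274, 22), (286, 24), (284, 27), (285, 29)]
105 [(264, 32), (267, 39), (265, 57), (266, 61)]
0.9 [270.2824  87.3378]
0.4 [294.6884  96.6477]
0.3 [297.5262  99.0098]
0.2 [299.6584 101.46  ]
0.1 [301.0959 103.9673]
0 [301.8579 106.5027]
-y edge at x=-0.15 [(-108, 42, 147), (-107, 147, 297), (-105, 297, 460), (-104, 460, 658)]
-y edge at x=-0.12 [(-107, 46, 211), (-106, 211, 370), (-104, 370, 558), (-103, 558, 675)]
-y edge at x=-0.098 [(-107, 82, 239), (-105, 239, 401), (-104, 401, 607), (-102, 607, 674)]
-y edge at x=-0.07 []
-y edge at x=-0.04 []
fence at y=-0.09 [(-189, 437, 574), (-188, 574, 670), (-175, 648, 521), (-172, 565, 674)]
fence at y=-0.06 [(-189, 457, 538), (-188, 538, 662), (-175, 620, 318), (-174, 318, 676)]
fence at y=-0.03 [(-190, 437, 516), (-188, 516, 667), (-176, 654, 554), (-173, 505, 672)]
+x edge at y=-0.09 [(-30, 85, 265), (-28, 265, 546), (-27, 546, 658), (-26, 658, 592), (-24, 592, 428)]
+x edge at y=-0.06 [(-25, 659, 377)]
+x edge at y=-0.03 [(-26, 665, 446)]
t40.5 cutter xy [-51.8374  -5.7173] z 212.03397028811733 tool y rel cutter y -1.5624830108040628 F cutter [ 0.2495 -0.2204] 0.007836624370178083 q [-0.0516 -0.1509  1.4167 -0.      1.8793 -0.1989] tilt [-0.0035  0.0002]
```

```bash
python3 - <<'E'
from m import *
for n in('t11','t12'):
    f=load(n)['frame'].astype(int)
    for row in range(103,150,6):
        r=f[row,293:320]; s=r[:,0]-(r[:,1]+r[:,2])//2; k=np.argsort(s)[-3:]; print(n,row,[(int(293+a),int(s[a])) for a in k])
t=load('t12');r=lambda th,x:px(t,[*W(x,.2-.195*np.cos(th)+.006*np.sin(th)),.043+.195*np.sin(th)+.006*np.cos(th)]).round(1)
for th in(0,.05,.1,.2):print(th,r(th,.2),r(th,.1))
# scene view: red line / cutting-head knob (red blob) lowest/centroid vs prediction
for n in('scene','s7','s9'):
    f=load(n)['frame'].astype(int);m=(f[:,:,0]-np.maximum(f[:,:,1],f[:,:,2])>90)
    m[:, :330]=0;m[:150]=0;m[:,470:]=0;c=cv2.connectedComponentsWithStats(m.astype(np.uint8))
    print(n,[(c[3][i].round(1).tolist(),int(c[2][i,4])) for i in range(1,c[0]) if c[2][i,4]>12])
E
```

```text
t11 103 [(300, 27), (302, 41), (301, 67)]
t11 109 [(303, 38), (301, 39), (302, 65)]
t11 115 [(304, 36), (302, 41), (303, 67)]
t11 121 [(305, 31), (303, 46), (304, 63)]
t11 127 [(306, 24), (304, 53), (305, 56)]
t11 133 [(305, 35), (298, 36), (310, 36)]
t11 139 [(318, 20), (294, 23), (293, 25)]
t11 145 [(294, 18), (293, 20), (295, 21)]
t12 103 [(306, 13), (304, 13), (296, 13)]
t12 109 [(308, 9), (311, 9), (317, 9)]
t12 115 [(293, 15), (302, 15), (297, 16)]
t12 121 [(308, 29), (293, 30), (295, 30)]
t12 127 [(319, 36), (318, 36), (302, 37)]
t12 133 [(315, 31), (314, 31), (318, 31)]
t12 139 [(315, 21), (313, 21), (311, 21)]
t12 145 [(315, 25), (311, 26), (307, 27)]
0 [301.9 106.5] [306.  137.8]
0.05 [301.6 105.2] [305.8 136.8]
0.1 [301.1 104. ] [305.3 135.8]
0.2 [299.7 101.5] [304.  133.8]
scene [([331.0, 158.0], 15), ([407.7, 188.2], 81), ([400.4, 236.5], 34)]
s7 [([331.0, 158.0], 15), ([407.7, 188.2], 81), ([400.4, 236.5], 34)]
s9 [([331.0, 157.7], 13), ([377.3, 223.4], 97), ([400.4, 236.3], 36), ([361.7, 244.1], 19)]
```

```bash
python3 - <<'E'
from m import *
S9=load('s9');t7=load('t7')
f=t7['frame'].astype(int);m=(f[:,:,0]-np.maximum(f[:,:,1],f[:,:,2])>90);m[:,:235]=0;m[:,270:]=0;m[:80]=0;m[130:]=0
k=np.argwhere(m).mean(0)[::-1]
o1,d1=ray(t7,*k);o2,d2=ray(S9,407.7,188.2)
a=np.linalg.lstsq(np.c_[d1,-d2],o2-o1,rcond=None)[0];X=(o1+a[0]*d1+o2+a[1]*d2)/2;c=C(X)
v=np.array([.2-c[1],X[2]-.043]);rho=np.hypot(*v);ph=np.arctan2(v[1],v[0])
print('knob',c,X[2],'gap',np.linalg.norm(o1+a[0]*d1-o2-a[1]*d2),rho,ph)
P=lambda p_:px(S9,[*W(c[0],.2-rho*np.cos(p_)),.043+rho*np.sin(p_)])
for dd in(.75,.8,.85,.9,.95):print(dd,P(ph-dd).round(1))
# red line in s9
f=S9['frame'].astype(int)
for col in range(345,372,4):
    s=f[190:270,col,0]-(f[190:270,col,1]+f[190:270,col,2])//2;j=s.argmax();print(col,190+j,s[j])
for th in(0,.03,.06,.1):
    for x in(.1,.2): print(th,x,px(S9,[*W(x,.2-.197*np.cos(th)+.004*np.sin(th)),.043+.197*np.sin(th)+.004*np.cos(th)]).round(1))
E
```

```text
knob [0.1685 0.1464] 0.19039811135247997 gap 0.0023862494460439405 0.15685706897138596 1.2217431726814973
0.75 [379.3 217.9]
0.8 [378.1 220.2]
0.85 [377.  222.5]
0.9 [376.  224.7]
0.95 [375.1 226.9]
345 223 168
349 228 181
353 233 188
357 238 187
361 243 179
365 248 179
369 253 146
0 0.1 [349.1 227.1]
0 0.2 [365.7 248.7]
0.03 0.1 [349.2 225.6]
0.03 0.2 [365.9 247.1]
0.06 0.1 [349.4 224.1]
0.06 0.2 [366.1 245.6]
0.1 0.1 [349.7 222. ]
0.1 0.2 [366.5 243.4]
```

In the scene view the red line runs (349,228)–(365,248), which matches a bar angle of about 0. The guide knobs haven't moved and the board edges are where I left them, so I'm handing in.

```bash
python3 -c "
from rig import finish_job
print(finish_job())"
```

```text
the job is handed in; nothing more can be done
None
```

The job is handed in: by force feel and camera checks, the board is butted against the fence and margin guide, the guide has not shifted, and the cutting bar is down on the board; no verdict was returned.

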